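# Close the jars and clamp them in the carrier

## Task

Pack the flux jars for transport: loosen the clamp knob of the jar carrier, draw its sliding stop back and stand every white jar upright in the channel, between the end wall and the stop, with each lid pushed fully home. Then slide the stop up so that the whole row is snug between end wall and stop with no gaps, and turn the clamp knob fully tight. Leave the other things on the worktop where they are.

Things in the scene. Friction and masses are not known exactly. Their poses are not given: they have to be found in the camera images.
- carrier: aluminium jar carrier fixed to the worktop: an open channel along its y axis, 284 mm long, 66 mm wide. Origin: centre of the underside; z up. Channel floor 6 mm above the origin, 50 mm wide between side lips that rise only 6 mm above the floor (5 mm thick). Fixed end wall at the -y end, inner face at y = -0.132, top 37 mm above the origin; low end bar at +y
- stop_face (a point): middle of the face (towards the end wall, -y of the carrier) of the sliding stop, 26 mm above the carrier's underside. The stop is a steel plate, 46 mm wide and 37 mm tall, on a black sled that reaches 70 mm behind the face (+y), sled top 29 mm above the carrier's underside. Axes as the carrier's
- stop (a joint): gap (m) along the channel between end wall and stop face, 0 to 0.195; a light friction of about 1.5 N when unclamped, will not slide when clamped. It can be moved by the knob while holding it
- knob_grip (a point): centre of the bar of the clamp knob on the sled, 46 mm behind the stop face, 50 mm above the carrier's underside. Bar 42 mm long, 12 mm thick, 24 mm tall (bottom 9 mm above the sled); its length is the point's x axis, which lies across the channel (carrier x) at knob 0. Turns about the vertical
- knob (a joint): turn of the clamp knob (rad): 0 fully tight, 1.4 fully loose; grows anticlockwise seen from above. The stop is held (over 20 N) below 0.25 and slides freely above about 0.8; it takes 0.12 to 0.25 N m to turn; it stays where it is left
- jar_a_mid (a point): point halfway up a small white round jar with a grey push-on lid, 42 mm across; body 48 mm tall, over it the lid (36 mm across, 12 mm thick); 60 mm tall in all with the lid home, 0.17 kg with a heavy base (centre of mass about 15 mm above the underside, so it hangs upright in the fingers). The point is on the axis, 30 mm above the underside (a good height to grip the body; the lid starts 18 mm above it). z is up when it stands; yaw has no meaning. May be absent
- jar_a_lid (a joint): height (m) of this jar's lid above its home position: 0 fully home, 0.009 fully raised; cannot come off. It snaps: from raised it takes about 5 N straight down to push it past the middle, then it goes home by itself and is held there. Lid top is 60 mm + this value above the jar's underside
- jar_b_mid (a point): point halfway up a small white round jar with a grey push-on lid, 42 mm across; body 48 mm tall, over it the lid (36 mm across, 12 mm thick); 60 mm tall in all with the lid home, 0.17 kg with a heavy base (centre of mass about 15 mm above the underside, so it hangs upright in the fingers). The point is on the axis, 30 mm above the underside (a good height to grip the body; the lid starts 18 mm above it). z is up when it stands; yaw has no meaning. May be absent
- jar_b_lid (a joint): height (m) of this jar's lid above its home position: 0 fully home, 0.009 fully raised; cannot come off. It snaps: from raised it takes about 5 N straight down to push it past the middle, then it goes home by itself and is held there. Lid top is 60 mm + this value above the jar's underside
- jar_c_mid (a point): point halfway up a small white round jar with a grey push-on lid, 42 mm across; body 48 mm tall, over it the lid (36 mm across, 12 mm thick); 60 mm tall in all with the lid home, 0.17 kg with a heavy base (centre of mass about 15 mm above the underside, so it hangs upright in the fingers). The point is on the axis, 30 mm above the underside (a good height to grip the body; the lid starts 18 mm above it). z is up when it stands; yaw has no meaning. May be absent
- jar_c_lid (a joint): height (m) of this jar's lid above its home position: 0 fully home, 0.009 fully raised; cannot come off. It snaps: from raised it takes about 5 N straight down to push it past the middle, then it goes home by itself and is held there. Lid top is 60 mm + this value above the jar's underside
- jar_d_mid (a point): point halfway up a small white round jar with a grey push-on lid, 42 mm across; body 48 mm tall, over it the lid (36 mm across, 12 mm thick); 60 mm tall in all with the lid home, 0.17 kg with a heavy base (centre of mass about 15 mm above the underside, so it hangs upright in the fingers). The point is on the axis, 30 mm above the underside (a good height to grip the body; the lid starts 18 mm above it). z is up when it stands; yaw has no meaning. May be absent
- jar_d_lid (a joint): height (m) of this jar's lid above its home position: 0 fully home, 0.009 fully raised; cannot come off. It snaps: from raised it takes about 5 N straight down to push it past the middle, then it goes home by itself and is held there. Lid top is 60 mm + this value above the jar's underside
- heat_sink_b: light metal heat sink, 40x42x20 mm, a bystander on the worktop; origin at its underside
- terminal_block: green terminal block, 22x63x20 mm, a bystander on the worktop; origin at its underside
- tally_counter: round white counter, 45 mm across, 28 mm tall, a bystander on the worktop; origin at its underside
- loupe: black eye loupe, 39 mm across, 34 mm tall, a bystander on the worktop; origin at its underside
- stamp: wooden stamp, 20x36x54 mm, a bystander on the worktop; origin at its underside
- board_vice: small blue bench vice fixed to the worktop, to the right of the carrier, an obstacle: from 130 mm before (-x) to 90 mm behind its origin, 50 mm to either side, up to 115 mm tall; origin at its foot

How it is judged:
By the outcome, as a careful person would: the job done as asked, in the order asked, and still so for the second after the job is handed in, with the robot touching nothing.
Of jar_a, jar_b, jar_c, jar_d only 3 to 4 are there at a start; the rules pass over those that are not, and their reading is None.
At some moment in a run one of jar_a, jar_b, jar_c, jar_d may be knocked a few centimetres aside while the robot is not near it.
Once in a run the grip may slacken for a moment while it holds something.
It also fails if it takes over 210 s, if anything falls off the work surface, if the arm or the gripper's body presses on something with over 40 N, if the wrist force passes 120 N, or if a joint passes its speed limit or range.

## Robot

A 6-joint arm with a two-finger parallel gripper is mounted at the origin on a cart in front of the work surface, level with it; the furniture and walls round the work are solid. World frame = base frame: x ahead of the robot, y to its left, z up, the work surface at z = 0. Lengths are in m, angles in rad, forces in N, time in s.
With the tool pointing down it reaches from about 0.3 to 0.875 m from the base axis. Payload 6.4 kg.
Tool frame: the origin (TCP) lies between the finger pads; the fingertips stand ctrl.tip_extent ahead of it and the grasp point (between the pads) is the TCP (ctrl.tip_extent is the distance from the TCP to the fingertips, in m); z points along the fingers, y is the line along which they close (so a half turn about z gives the same grasp; the last joint's range is limited). The gripper opens to 85 mm and grips with 20 to 120 N. Pads are 22 mm wide; open, the fingers measure 114 mm over their backs; the gripper's body (76 mm by 85 mm) begins 54 mm behind the grasp point. The pads swing forward as they close: fully open they stand 13 mm farther back than shut.
Start: joints at [-0.206, 0.181, 1.607, -0, 1.354, -0.206], TCP at [0.575, 0, 0.25] pointing down, gripper open.
Joint ranges: [-2.99, 2.99], [-0.89, 2.07], [0.3, 2.58], [-1.14, 4.28], [0, 2.63], [-3.12, 3.12]. Speed limits (rad/s): [2.57, 2.57, 3.01, 3.14, 3.14, 3.14].

## Interface

Orientations are given as a unit quaternion [w, x, y, z].
In Python, from bench import ctrl gives the robot as it stands.
- The arm moves only by the tool send_rows, never from a script. Its arguments are lists of equal length, an entry for each row: "dr": the turn, a rotation vector about the tool's x, y, z in units of 6 degrees (1.0 is 6 degrees), a list of three; "xyz": the shift along the tool's x, y, z in cm, a list of three; "jaw": the opening in per cent of the stroke, from 0 (shut) to 100 (fully open). In form: {"dr": [[wx, wy, wz], ...], "xyz": [[dx, dy, dz], ...], "jaw": [jaw, ...]}. A call has exactly 8 rows; each row is the pose to reach, as a shift and turn from the pose commanded when the call began, along the tool's axes at that moment; what a row does not reach only later rows make up. A row lasts 1/8 s, in which the tool goes at most 62.5 mm and 10.7 degrees, less where a joint would pass 70% of its speed; a pose out of reach is approached as far as the arm can. A call with a gripper value outside its range is refused whole. The fingers move at their own pace and stop on an object; the grip force is fixed at half the most. Time passes only in rows, so rows that repeat a pose let the fingers close, or fill a call up. It gives the time, the measured TCP pose, the force, the opening and the grip force at its end, in the units of the state.
- ctrl.get_obs(): the state, without advancing time (a new reading comes with each control period).
- ctrl.camera(name): name is "scene" or "side" or "wrist"; returns the picture (384x512x3 uint8, red, green, blue); there is no depth.
- ctrl.calibration(name): a dict with "camera_matrix" (3x3 intrinsics, pixels), "world_from_camera" (4x4, takes a point from camera to world coordinates). Camera axes: x right, y up, looking along -z (the intrinsics and any distortion apply to the point x, -y, -z); pixel columns grow to the right and rows downward; lengths in m; the calibration is good to about 2 mm. A picture is of the moment at which its call begins: read the wrist's pose just before it. calibration takes no time and is no camera call; for the wrist camera it gives the pose at the moment of the call.
- ctrl.hand_in(): hands the job in; it is judged then, once.
The state is a dict: "time_s": time; "q": joint angles; "dq": joint speeds; "joint_efforts": joint torques, N m; "eef_pos": TCP position; "eef_rot": TCP orientation; "wrist_force": force on the tool from outside, world axes, zero at the start; "torque": the same for the moment, N m; "opening": opening from 0.0 (shut) to 1.0 (fully open); "grasp_force": force on a finger pad.
Only numpy, scipy, OpenCV 4.12 (cv2) and the standard library are available. Lean on these libraries where they do the work, as an engineer would, in place of code of your own. Each camera call takes 0.05 s, during which the arm holds its last target. There are 200 camera calls.

## Working session

There is one attempt and no reset: what is moved stays moved. The work goes in short steps, Python scripts to look and compute and a tool call to move; the robot and the scene stay as the last step left them, time stands still between calls to the robot, and variables do not carry over. Pictures are saved under pics/ and viewed, at most 14 in all, crops included, and the job is handed in when it is done.

Besides the shell and the picture viewer there is one more tool, called after "Call:" by a JSON object that holds its "method" and its "body", one argument or row to a line. send_rows: Moves the arm, as the interface text tells. Its arguments: {"type":"object","properties":{"dr":{"type":"array","items":{"type":"array","items":{"type":"number"}}},"xyz":{"type":"array","items":{"type":"array","items":{"type":"number"}}},"jaw":{"type":"array","items":{"type":"number"}}},"required":["dr","xyz","jaw"]}

```bash
ls; mkdir -p pics
cat > h.py <<'E'
import numpy as np, cv2
from bench import ctrl
def snap(n,f):
    c=ctrl.calibration(n); im=ctrl.camera(n); cv2.imwrite('pics/'+f,im[:,:,::-1]); return im,c
def proj(c,p):
    T=np.linalg.inv(c['world_from_camera']); p=np.atleast_2d(p); q=p@T[:3,:3].T+T[:3,3]
    q=q*[1,-1,-1]; u=q@np.array(c['camera_matrix']).T; return u[:,:2]/u[:,2:]
def ray(c,uv,z):
    T=np.array(c['world_from_camera']); uv=np.atleast_2d(uv)
    d=np.c_[uv,np.ones(len(uv))]@np.linalg.inv(c['camera_matrix']).T*[1,-1,-1]@T[:3,:3].T
    o=T[:3,3]; return o+d*((z-o[2])/d[:,2])[:,None]
E
python3 - <<'E'
from h import *
for n in('scene','side','wrist'):
    im,c=snap(n,n+'0.png'); print(n,c)
print(ctrl.get_obs(),ctrl.tip_extent)
a=cv2.imread('pics/scene0.png');cv2.imwrite('pics/scene0b.png',cv2.resize(a,(800,600)))
a=cv2.imread('pics/side0.png');cv2.imwrite('pics/side0b.png',cv2.resize(a,(800,600)))
E
```

```text
pics
scene {'camera_matrix': array([[464.18758715,   0.        , 252.84731444],
       [  0.        , 464.18758715, 191.52529534],
       [  0.        ,   0.        ,   1.        ]]), 'world_from_camera': array([[-0.96667969, -0.20340127,  0.15542939,  0.80142612],
       [ 0.25595462, -0.7580408 ,  0.59988447,  1.11374148],
       [-0.00419545,  0.619679  ,  0.78484415,  1.41538371],
       [ 0.        ,  0.        ,  0.        ,  1.        ]])}
side {'camera_matrix': array([[374.72306386,   0.        , 254.77000354],
       [  0.        , 374.72306386, 192.10116723],
       [  0.        ,   0.        ,   1.        ]]), 'world_from_camera': array([[ 0.99805308, -0.04080233,  0.04717219,  0.57387376],
       [ 0.06159919,  0.76340721, -0.64297354, -0.6062945 ],
       [-0.00977677,  0.6446275 ,  0.76443431,  0.88990784],
       [ 0.        ,  0.        ,  0.        ,  1.        ]])}
wrist {'camera_matrix': array([[322.79780883,   0.        , 255.4309272 ],
       [  0.        , 322.79780883, 191.91574211],
       [  0.        ,   0.        ,   1.        ]]), 'world_from_camera': arra
[... 345 characters left out ...]
s': 0.15, 'q': array([-2.06299743e-01,  1.81379019e-01,  1.60775671e+00, -1.46113825e-05,
        1.35381017e+00, -2.06331445e-01]), 'dq': array([-0.00174713, -0.00151125, -0.00212453, -0.00032203,  0.00227948,
        0.0001687 ]), 'joint_efforts': array([ 1.94259010e-03, -4.45260644e+01, -3.51692533e+01, -1.26067753e-04,
        5.82284134e-03,  2.14055274e-05]), 'eef_pos': array([5.74608073e-01, 9.53023722e-05, 2.49596684e-01]), 'eef_rot': array([-5.62406577e-04,  7.07094295e-01,  7.07118943e-01, -3.76256872e-04]), 'wrist_force': array([ 0.46977445,  0.01289428, -0.37176077]), 'torque': array([-0.01009259, -0.00634667,  0.00887892]), 'grasp_force': 0.0, 'opening': 1.004068711631916} 0.019
```

View pics/scene0b.png

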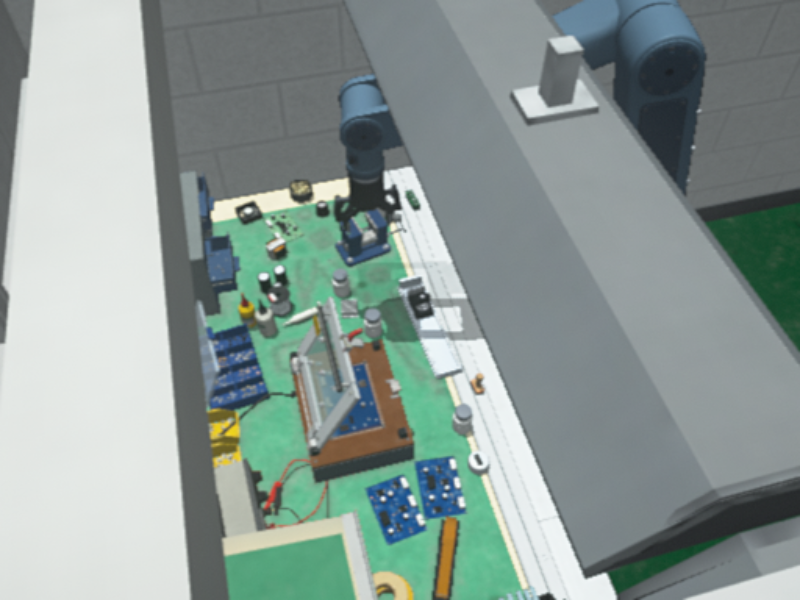

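View pics/side0b.png

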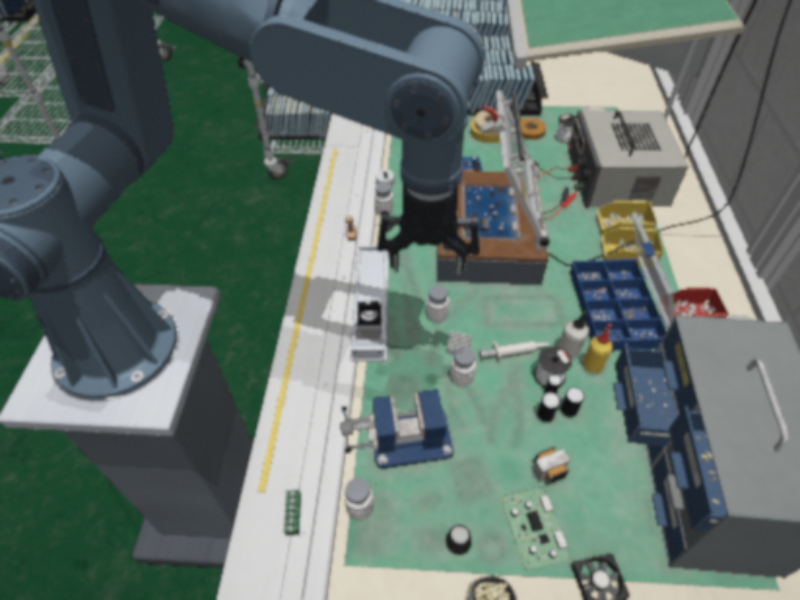

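The side view shows four jars at about (438,302), (463,366), (358,498) and (384,195), the carrier at (370,300) and the vice at (410,430), all in 800-px coordinates. The scene camera agrees. I'll zoom in to measure.

Run:
```python
from h import *
a=cv2.imread('pics/side0.png')
# crop x 200-320,y 95-345
c1=cv2.resize(a[150:240,215:315],None,fx=6,fy=6,interpolation=cv2.INTER_CUBIC)
cv2.imwrite('pics/c1.png',c1)
```

```text
(no output)
```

View pics/c1.png

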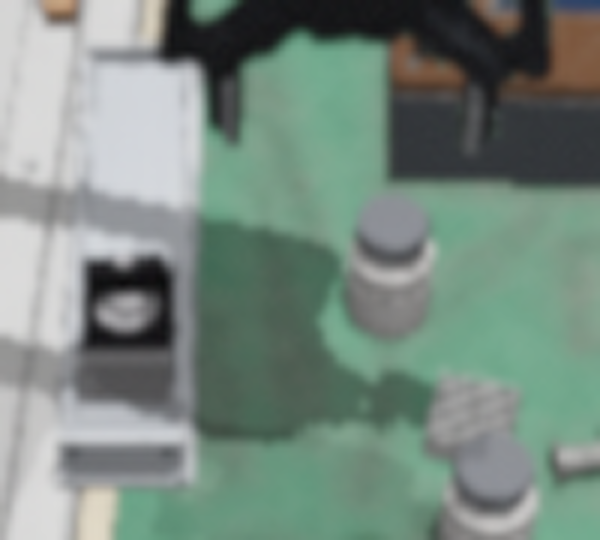

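View pics/wrist0.png

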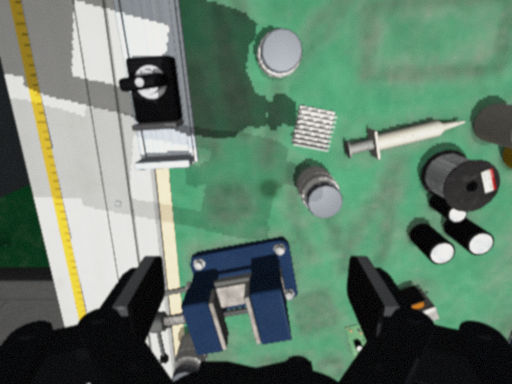

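The wrist view shows the knob bar lying across the channel at about (150,83), with the end wall at (165,160), jars at (280,52) and (320,190), and a third jar behind the vice near (185,365).

Run:
```python
from h import *
np.set_printoptions(precision=3,suppress=True)
w=ctrl.calibration('wrist'); s=ctrl.calibration('side'); sc=ctrl.calibration('scene')
print('knob w',ray(w,[[150,80]],.062))
print('endwall w',ray(w,[[136,160],[195,154]],.037),'right edge',ray(w,[[197,150],[178,0]],.012))
print('jars w lids',ray(w,[[281,51],[322,197]],.06))
k=512/800
print('side jars lids',ray(s,np.array([[438,292],[463,357],[358,487],[384,178],[350,228],[292,510],[410,430],[397,408]])*k,.06))
print('scene jars',ray(sc,np.array([[341,275],[373,315],[462,410],[478,460],[397,214]])*k,.06))
# side crop: carrier
print('carrier side',ray(s,np.array([[62,440],[195,440]])/6+[215,150],.037), ray(s,np.array([[90,55],[195,60]])/6+[215,150],.012))
```

```text
knob w [[0.479 0.084 0.062]]
endwall w [[0.448 0.004 0.037]
 [0.511 0.01  0.037]] right edge [[0.509 0.01  0.012]
 [0.499 0.158 0.012]]
jars w lids [[ 0.597  0.108  0.06 ]
 [ 0.643 -0.029  0.06 ]]
side jars lids [[ 0.596  0.116  0.06 ]
 [ 0.641 -0.029  0.06 ]
 [ 0.486 -0.268  0.06 ]
 [ 0.469  0.449  0.06 ]
 [ 0.411  0.282  0.06 ]
 [ 0.396 -0.307  0.06 ]
 [ 0.558 -0.172  0.06 ]
 [ 0.535 -0.134  0.06 ]]
scene jars [[ 0.641 -0.03   0.06 ]
 [ 0.595  0.11   0.06 ]
 [ 0.472  0.404  0.06 ]
 [ 0.477  0.522  0.06 ]
 [ 0.455 -0.197  0.06 ]]
carrier side [[ 0.446 -0.007  0.037]
 [ 0.508 -0.003  0.037]] [[0.429 0.27  0.012]
 [0.487 0.269 0.012]]
```

Call:
{"method": "send_rows", "body": {
  "dr": [
    [0,0,0],
    [0,0,0],
    [0,0,0],
    [0,0,0],
    [0,0,0],
    [0,0,0],
    [0,0,0],
    [0,0,0]
  ],
  "xyz": [
    [4,-1,-3],
    [9,-2,-6],
    [14,-3,-9],
    [19,-5,-12],
    [24,-6,-15],
    [28,-7,-17],
    [28,-7,-17],
    [28,-7,-17]
  ],
  "jaw": [100,100,100,100,100,100,100,100]
}}

```text
time_s: 1.15
eef_pos: [0.5049, 0.2797, 0.4194]
eef_rot: [-0.0, 0.707, 0.707, -0.001]
wrist_force: [1.0, 0.3, 0.5]
opening: 1.003
grasp_force: 0.0
```

Run:
```python
from h import *
im,c=snap('wrist','w1.png'); np.savez('pics/w1.npz',**c)
cv2.imwrite('pics/w1b.png',cv2.resize(im[:,:,::-1],(800,600)))
print(ctrl.get_obs()['eef_pos'])
```

```text
[0.50498564 0.27916888 0.41907855]
```

View pics/w1b.png

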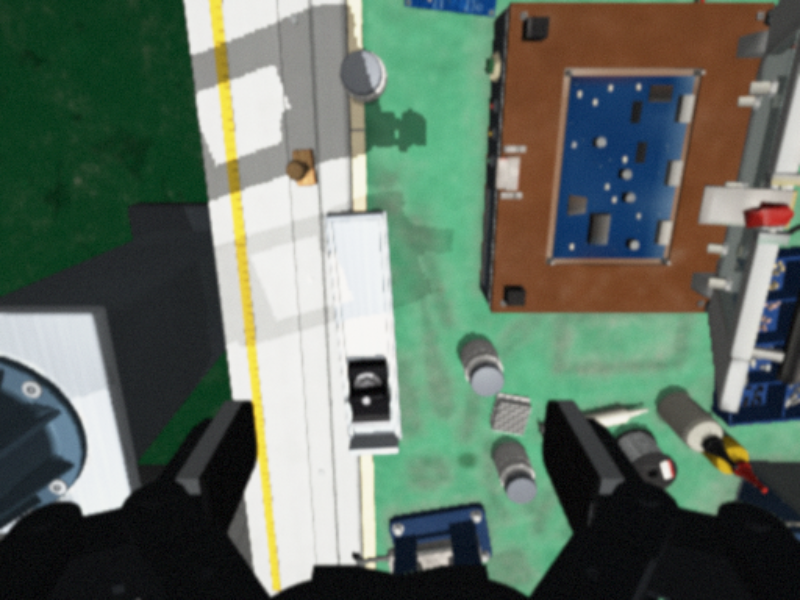

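This view shows the fourth jar's lid at (362,72), the stamp at (302,168), the carrier's ends at (327,213)–(387,210) and (350,452)–(399,450), and the knob at (368,385).

Run:
```python
from h import *
np.set_printoptions(precision=3,suppress=True)
c=dict(np.load('pics/w1.npz')); k=.64
r=lambda uv,z:ray(c,np.array(uv)*k,z)
print('far end z=.012',r([[327,214],[387,211]],.012))
print('near end wall outer bottom/top',r([[350,453],[399,451]],.037))
print('wall inner top',r([[350,435],[398,432]],.037))
print('knob',r([[368,385]],.062),'sled far edge',r([[348,360],[386,357]],.029),'near(face top)',r([[351,421],[388,418]],.037))
print('lids',r([[362,72],[488,378],[518,485]],.062))
w=dict(ctrl.calibration('wrist'))
a=cv2.imread('pics/w1.png')
p=cv2.resize(a[130:295,205:265],None,fx=3.6,fy=3.6,interpolation=cv2.INTER_CUBIC)
b=cv2.imread('pics/wrist0.png'); q=cv2.resize(b[0:170,110:210],None,fx=3.5,fy=3.5,interpolation=cv2.INTER_CUBIC)
H=max(p.shape[0],q.shape[0]); f=lambda m:cv2.copyMakeBorder(m,0,H-m.shape[0],0,0,cv2.BORDER_CONSTANT)
cv2.imwrite('pics/c2.png',np.hstack([f(p),f(q)]))
print(p.shape,q.shape)
```

```text
far end z=.012 [[0.429 0.275 0.012]
 [0.492 0.279 0.012]]
near end wall outer bottom/top [[ 0.447 -0.003  0.037]
 [ 0.505  0.     0.037]]
wall inner top [[0.447 0.022 0.037]
 [0.503 0.026 0.037]]
knob [[0.471 0.101 0.062]] sled far edge [[0.447 0.115 0.029]
 [0.49  0.118 0.029]] near(face top) [[0.449 0.041 0.037]
 [0.492 0.045 0.037]]
lids [[ 0.472  0.407  0.062]
 [ 0.599  0.11   0.062]
 [ 0.642 -0.028  0.062]]
(594, 216, 3) (595, 350, 3)
```

View pics/c2.png

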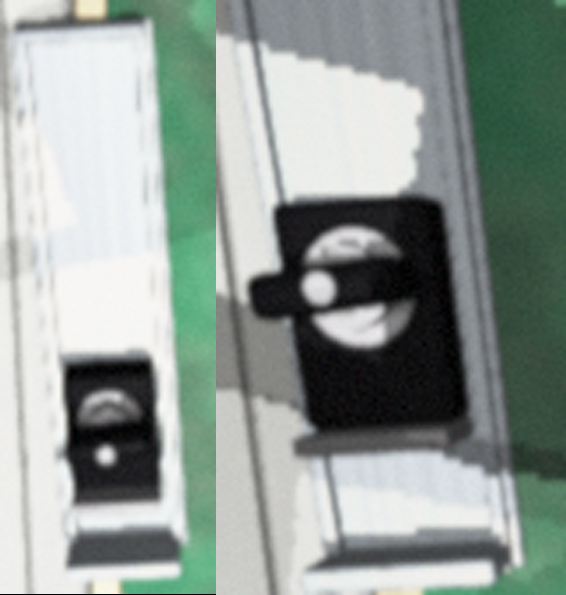

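```bash
cat > fit.py <<'E'
from h import *
from scipy.optimize import least_squares
np.set_printoptions(precision=4,suppress=True)
c1=dict(np.load('pics/w1.npz'))
c0=dict(camera_matrix=c1['camera_matrix'],world_from_camera=np.array([[9.99998037e-01,-9.26082963e-04,1.75148779e-03,5.75027225e-01],[3.05455163e-04,9.45527609e-01,3.25541776e-01,8.34389611e-02],[-1.95755876e-03,-3.25540602e-01,9.45526036e-01,3.71675490e-01],[0,0,0,1]]))
L=lambda x,y:(x/3.6+205,y/3.6+130)
R=lambda x,y:((x-216)/3.5+110,y/3.5)
# wall top strip outer corners & inner corners, far end
print('wall top outer L',ray(c1,[L(60,580),L(180,574)],.037),'inner',ray(c1,[L(68,566),L(182,564)],.037))
print('R outer',ray(c0,[R(305,587),R(497,578)],.037),'inner',ray(c0,[R(310,570),R(505,563)],.037))
print('right outer edge',ray(c1,[L(152,20),L(187,540)],.012),ray(c0,[R(455,0),R(522,560)],.012))
print('left outer edge', ray(c1,[L(15,25),L(68,520)],.012))
print('bar ctr top: L',ray(c1,[L(105,456)],.062),'R',ray(c0,[R(320,287),R(250,297),R(415,280)],.062))
print('bar ends via R at z .05',ray(c0,[R(250,297),R(415,280)],.05))
print('sled far L',ray(c1,[L(66,362),L(152,357)],.029),'R',ray(c0,[R(277,205),R(441,198)],.029))
print('plate top face edge R',ray(c0,[R(297,448),R(470,430)],.037))
E
python3 fit.py
```

```text
wall top outer L [[ 0.4422 -0.0055  0.037 ]
 [ 0.5039 -0.0017  0.037 ]] inner [[0.4466 0.003  0.037 ]
 [0.5049 0.0043 0.037 ]]
R outer [[ 0.446  -0.0045  0.037 ]
 [ 0.5049 -0.0017  0.037 ]] inner [[0.4482 0.0008 0.037 ]
 [0.5077 0.003  0.037 ]]
right outer edge [[0.491  0.2777 0.012 ]
 [0.5076 0.0016 0.012 ]] [[ 0.4988  0.1582  0.012 ]
 [ 0.5082 -0.002   0.012 ]]
left outer edge [[0.4286 0.2754 0.012 ]
 [0.4446 0.0138 0.012 ]]
bar ctr top: L [[0.4688 0.0817 0.062 ]] R [[0.4693 0.0824 0.062 ]
 [0.4507 0.0799 0.062 ]
 [0.4941 0.0841 0.062 ]]
bar ends via R at z .05 [[0.4459 0.0797 0.05  ]
 [0.491  0.0841 0.05  ]]
sled far L [[0.4484 0.1143 0.029 ]
 [0.4902 0.117  0.029 ]] R [[0.4484 0.1041 0.029 ]
 [0.4947 0.1059 0.029 ]]
plate top face edge R [[0.4488 0.0375 0.037 ]
 [0.4999 0.0428 0.037 ]]
```

Call:
{"method": "send_rows", "body": {
  "dr": [
    [0,0,1.7],
    [0,0,3.4],
    [0,0,5.1],
    [0,0,6.8],
    [0,0,8.5],
    [0,0,10.2],
    [0,0,11.9],
    [0,0,13.4]
  ],
  "xyz": [
    [-3,-0.5,4],
    [-6,-1,8],
    [-9,-1.5,12],
    [-12,-2,16],
    [-15,-2.5,20],
    [-18,-3,24],
    [-19.7,-3.4,28],
    [-19.7,-3.4,30]
  ],
  "jaw": [60,60,60,60,60,60,60,60]
}}

```text
time_s: 2.2
eef_pos: [0.4686, 0.0806, 0.1172]
eef_rot: [-0.0, 0.997, 0.079, -0.003]
wrist_force: [0.5, 0.1, 0.9]
opening: 0.603
grasp_force: 0.0
```

Call:
{"method": "send_rows", "body": {
  "dr": [
    [0,0,1],
    [0,0,1],
    [0,0,1],
    [0,0,1],
    [0,0,1],
    [0,0,1],
    [0,0,1],
    [0,0,1]
  ],
  "xyz": [
    [0,0,0],
    [0,0,0],
    [0,0,0],
    [0,0,0],
    [0,0,0],
    [0,0,0],
    [0,0,0],
    [0,0,0]
  ],
  "jaw": [60,60,60,60,60,60,60,60]
}}

```text
time_s: 3.2
eef_pos: [0.471, 0.0831, 0.1203]
eef_rot: [0.0, 1.0, 0.031, -0.0]
wrist_force: [-0.5, 0.3, 0.3]
opening: 0.603
grasp_force: 0.0
```

Run:
```python
from h import *
from scipy.spatial.transform import Rotation as Ro
im,c=snap('wrist','w2.png'); np.savez('pics/w2.npz',**c)
o=ctrl.get_obs();print(o['eef_pos'],Ro.from_quat(np.roll(o['eef_rot'],-1)).as_matrix().round(3),o['q'].round(3))
```

```text
[0.47099159 0.08306615 0.12028413] [[ 0.998  0.063 -0.   ]
 [ 0.063 -0.998 -0.   ]
 [-0.     0.    -1.   ]] [-0.074  0.132  1.953 -0.     1.056  1.434]
```

View pics/w2.png

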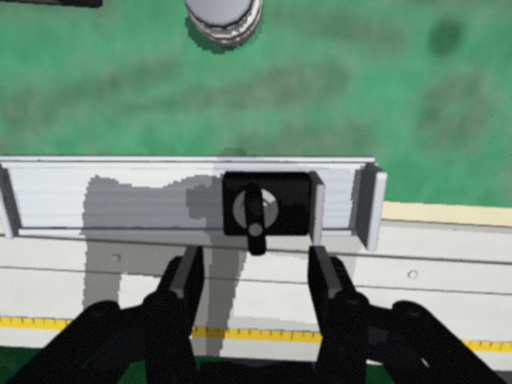

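The bar is centred between the fingers (dot at (256,229)) and aligned with them. I'll descend and grip.

Run:
```python
from h import *
np.set_printoptions(precision=4,suppress=True)
c=dict(np.load('pics/w2.npz'))
print('dot',ray(c,[[256,229]],.062))
print('wall top corners inner/outer',ray(c,[[377,172],[367,248],[386,170],[377,248]],.037))
print('far edge',ray(c,[[0,157],[375,157]],.012), 'near lip',ray(c,[[10,237],[230,243]],.012))
print('plate top', ray(c,[[316,172],[324,172],[311,244],[322,244]],.037))
print('jar lid',ray(c,[[220,5]],.062))
```

```text
dot [[0.469  0.0818 0.062 ]]
wall top corners inner/outer [[ 0.5034  0.0041  0.037 ]
 [ 0.4471  0.0007  0.037 ]
 [ 0.5051 -0.0016  0.037 ]
 [ 0.4475 -0.0064  0.037 ]]
far edge [[ 0.4909  0.27    0.012 ]
 [ 0.5082 -0.0026  0.012 ]] near lip [[0.4257 0.2747 0.012 ]
 [0.4314 0.1002 0.012 ]]
plate top [[0.5008 0.0442 0.037 ]
 [0.5012 0.0389 0.037 ]
 [0.4477 0.0411 0.037 ]
 [0.4482 0.0333 0.037 ]]
jar lid [[0.5892 0.1073 0.062 ]]
```

Call:
{"method": "send_rows", "body": {
  "dr": [
    [0,0,0],
    [0,0,0],
    [0,0,0],
    [0,0,0],
    [0,0,0],
    [0,0,0],
    [0,0,0],
    [0,0,0]
  ],
  "xyz": [
    [0,0,2],
    [0,0,4],
    [0,0,5.5],
    [0,0,6.6],
    [0,0,6.7],
    [0,0,6.7],
    [0,0,6.7],
    [0,0,6.7]
  ],
  "jaw": [60,60,60,60,60,30,0,0]
}}

```text
time_s: 4.25
eef_pos: [0.4716, 0.0833, 0.0542]
eef_rot: [-0.0, 1.0, 0.031, 0.001]
wrist_force: [-0.8, 1.6, 5.6]
opening: 0.2
grasp_force: 58.5
```

Call:
{"method": "send_rows", "body": {
  "dr": [
    [0,0,0],
    [0,0,0],
    [0,0,0],
    [0,0,0],
    [0,0,0],
    [0,0,0],
    [0,0,0],
    [0,0,0]
  ],
  "xyz": [
    [0,0,0],
    [0,0,0],
    [0,0,0],
    [0,0,0],
    [0,0,0],
    [0,0,0],
    [0,0,0],
    [0,0,0]
  ],
  "jaw": [0,0,0,0,0,0,0,0]
}}

```text
time_s: 5.25
eef_pos: [0.4716, 0.0833, 0.0542]
eef_rot: [-0.0, 1.0, 0.031, 0.001]
wrist_force: [-2.2, 1.4, 4.9]
opening: 0.208
grasp_force: 58.6
```

Call:
{"method": "send_rows", "body": {
  "dr": [
    [0,0,-1.4],
    [0,0,-2.8],
    [0,0,-4.2],
    [0,0,-5.6],
    [0,0,-7],
    [0,0,-8.4],
    [0,0,-9.8],
    [0,0,-11.2]
  ],
  "xyz": [
    [0,0,0],
    [0,0,0],
    [0,0,0],
    [0,0,0],
    [0,0,0],
    [0,0,0],
    [0,0,0],
    [0,0,0]
  ],
  "jaw": [0,0,0,0,0,0,0,0]
}}

```text
time_s: 6.25
eef_pos: [0.4698, 0.0832, 0.0539]
eef_rot: [-0.001, 0.814, 0.581, -0.001]
wrist_force: [-8.2, 2.4, 12.7]
opening: 0.208
grasp_force: 59.5
```

Call:
{"method": "send_rows", "body": {
  "dr": [
    [0,0,-1],
    [0,0,-1.8],
    [0,0,-1.8],
    [0,0,-1.8],
    [0,0,-1.8],
    [0,0,-1.8],
    [0,0,-1.8],
    [0,0,-1.8]
  ],
  "xyz": [
    [0,0,0],
    [0,0,0],
    [0,0,0],
    [0,0,0],
    [0,0,0],
    [0,0,0],
    [0,0,0],
    [0,0,0]
  ],
  "jaw": [0,0,0,0,0,0,0,0]
}}

```text
time_s: 7.25
eef_pos: [0.4692, 0.0833, 0.0538]
eef_rot: [-0.001, 0.757, 0.653, -0.001]
wrist_force: [-10.4, 1.1, 14.2]
opening: 0.204
grasp_force: 59.7
```

Run:
```python
from h import *
from scipy.spatial.transform import Rotation as Ro
o=ctrl.get_obs();print(o['eef_pos'],Ro.from_quat(np.roll(o['eef_rot'],-1)).as_matrix().round(3),o['torque'])
```

```text
[0.46923367 0.08328695 0.05380498] [[ 0.146  0.989 -0.004]
 [ 0.989 -0.146  0.   ]
 [-0.    -0.004 -1.   ]] [ 0.15648367  1.65006975 -0.29900044]
```

Call:
{"method": "send_rows", "body": {
  "dr": [
    [0,0,0],
    [0,0,0],
    [0,0,0],
    [0,0,0],
    [0,0,0],
    [0,0,0],
    [0,0,0],
    [0,0,0]
  ],
  "xyz": [
    [1.9,-0.4,0],
    [3.8,-0.8,0],
    [5.7,-1.2,0],
    [7.6,-1.6,0],
    [9.5,-2,0],
    [11.4,-2.4,0],
    [13.3,-2.8,0],
    [15.2,-3.2,0]
  ],
  "jaw": [0,0,0,0,0,0,0,0]
}}

```text
time_s: 8.25
eef_pos: [0.46, 0.2382, 0.0539]
eef_rot: [-0.001, 0.757, 0.653, -0.002]
wrist_force: [-7.6, -3.5, 11.3]
opening: 0.204
grasp_force: 59.4
```

Call:
{"method": "send_rows", "body": {
  "dr": [
    [0,0,0],
    [0,0,0],
    [0,0,0],
    [0,0,0],
    [0,0,0],
    [0,0,0],
    [0,0,0],
    [0,0,0]
  ],
  "xyz": [
    [0,0,0],
    [0,0,0],
    [0,0,0],
    [0,0,0],
    [0,0,0],
    [0,0,0],
    [0,0,0],
    [0,0,0]
  ],
  "jaw": [0,30,60,60,60,60,60,60]
}}

```text
time_s: 9.25
eef_pos: [0.4616, 0.238, 0.0533]
eef_rot: [-0.0, 0.757, 0.653, -0.0]
wrist_force: [-0.5, -0.0, 1.4]
opening: 0.598
grasp_force: 0.0
```

Call:
{"method": "send_rows", "body": {
  "dr": [
    [0,0,0],
    [0,0,0],
    [0,0,0],
    [0,0,0],
    [0,0,0],
    [0,0,0],
    [0,0,0],
    [0,0,0]
  ],
  "xyz": [
    [0,0,-2],
    [0,0,-5],
    [0,0,-10],
    [0,0,-15],
    [0,0,-20],
    [0,0,-25],
    [0,0,-30],
    [0,0,-30]
  ],
  "jaw": [60,100,100,100,100,100,100,100]
}}

```text
time_s: 10.25
eef_pos: [0.4634, 0.2386, 0.3584]
eef_rot: [0.002, 0.757, 0.653, 0.004]
wrist_force: [-0.9, 0.2, -0.2]
opening: 1.0
grasp_force: 0.0
```

Run:
```python
from h import *
from scipy.spatial.transform import Rotation as Ro
im,c=snap('wrist','w3.png'); np.savez('pics/w3.npz',**c)
im,c=snap('side','side3.png')
cv2.imwrite('pics/w3b.png',np.vstack([cv2.imread('pics/w3.png'),im[100:316,:,::-1]]))
o=ctrl.get_obs();print(o['eef_pos'],Ro.from_quat(np.roll(o['eef_rot'],-1)).as_matrix().round(3),o['q'].round(3))
```

```text
[0.46151483 0.23805453 0.35335959] [[ 0.146  0.989  0.001]
 [ 0.989 -0.146  0.   ]
 [ 0.     0.001 -1.   ]] [ 0.247 -0.015  1.611 -0.     1.545  0.394]
```

View pics/w3b.png

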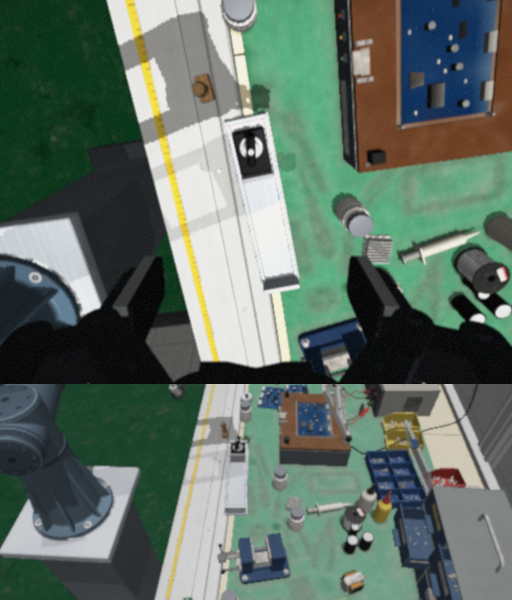

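The stop is drawn back, with the knob bar now along the channel at (250,147). Jar A's lid is at (359,224) and jar D's is at (239,10); nothing else has moved.

```bash
cat >> h.py <<'E'
from scipy.spatial.transform import Rotation as Ro
np.set_printoptions(precision=4,suppress=True)
CY=.061; C0=np.array([.467,.137])
def car(y,x=0): return C0+x*np.array([np.cos(CY),np.sin(CY)])+y*np.array([-np.sin(CY),np.cos(CY)])
def delta(p,yaw=np.pi/2+CY):
    o=ctrl.get_obs(); R=Ro.from_quat(np.roll(o['eef_rot'],-1)).as_matrix(); a=np.arctan2(R[1,0],R[0,0])
    d=(yaw-a+np.pi)%(2*np.pi)-np.pi
    return 'xyz cm',R.T@(np.array(p)-o['eef_pos'])*100,'drz',-np.degrees(d)/6
E
python3 - <<'E'
from h import *
c=dict(np.load('pics/w3.npz')); s=ctrl.calibration('side')
print(ray(c,[[359,224],[239,10]],.062),'side',ray(s,[[280.5,186],[297,228],[247,113]],.062))
c0=dict(c1) if 0 else None
from fit import c0,c1
print('vice base w0',ray(c0,[[190,255],[285,240],[297,293],[155,320],[160,355]],.01))
print('vice base w1',ray(c1,np.array([[390,518],[485,507],[355,558]])*.64,.01))
print('heatsink',ray(c1,np.array([[511,413]])*.64,.01))
print('go A',delta([.598,.110,.12]))
E
```

```text
[[0.5962 0.1095 0.062 ]
 [0.4709 0.4005 0.062 ]] side [[ 0.5966  0.1174  0.062 ]
 [ 0.6431 -0.0291  0.062 ]
 [ 0.4731  0.4519  0.062 ]]
wall top outer L [[ 0.4422 -0.0055  0.037 ]
 [ 0.5039 -0.0017  0.037 ]] inner [[0.4466 0.003  0.037 ]
 [0.5049 0.0043 0.037 ]]
R outer [[ 0.446  -0.0045  0.037 ]
 [ 0.5049 -0.0017  0.037 ]] inner [[0.4482 0.0008 0.037 ]
 [0.5077 0.003  0.037 ]]
right outer edge [[0.491  0.2777 0.012 ]
 [0.5076 0.0016 0.012 ]] [[ 0.4988  0.1582  0.012 ]
 [ 0.5082 -0.002   0.012 ]]
left outer edge [[0.4286 0.2754 0.012 ]
 [0.4446 0.0138 0.012 ]]
bar ctr top: L [[0.4688 0.0817 0.062 ]] R [[0.4693 0.0824 0.062 ]
 [0.4507 0.0799 0.062 ]
 [0.4941 0.0841 0.062 ]]
bar ends via R at z .05 [[0.4459 0.0797 0.05  ]
 [0.491  0.0841 0.05  ]]
sled far L [[0.4484 0.1143 0.029 ]
 [0.4902 0.117  0.029 ]] R [[0.4484 0.1041 0.029 ]
 [0.4947 0.1059 0.029 ]]
plate top face edge R [[0.4488 0.0375 0.037 ]
 [0.4999 0.0428 0.037 ]]
vice base w0 [[ 0.4912 -0.126   0.01  ]
 [ 0.6113 -0.1046  0.01  ]
 [ 0.6296 -0.183   0.01  ]
 [ 0.4365 -0.2273  0.01  ]
 [ 0.4374 -0.2888  0.01  ]]
vice base w1 [[ 0.4928 -0.1231  0.01  ]
 [ 0.6163 -0.1051  0.01  ]
 [ 0.445  -0.1906  0.01  ]]
heatsink [[0.6398 0.035  0.01  ]]
go A ('xyz cm', array([-10.6805,  15.3564,  23.3439]), 'drz', np.float64(-1.9818747500778617))
```

Call:
{"method": "send_rows", "body": {
  "dr": [
    [0,0,-0.4],
    [0,0,-0.8],
    [0,0,-1.2],
    [0,0,-1.6],
    [0,0,-2],
    [0,0,-2],
    [0,0,-2],
    [0,0,-2]
  ],
  "xyz": [
    [-2,3,3],
    [-4,6,7],
    [-6,9,11],
    [-8,12,15],
    [-10,14.5,19],
    [-10.7,15.4,23.3],
    [-10.7,15.4,23.3],
    [-10.7,15.4,23.3]
  ],
  "jaw": [100,100,100,100,100,100,100,100]
}}

```text
time_s: 11.35
eef_pos: [0.5979, 0.1101, 0.1205]
eef_rot: [-0.0, 0.684, 0.729, -0.0]
wrist_force: [0.6, -0.8, -0.1]
opening: 1.0
grasp_force: 0.0
```

Run:
```python
from h import *
snap('wrist','w4.png'); snap('side','s4.png'); print(delta([.598,.110,.031]))
```

```text
('xyz cm', array([-0.0295, -0.1311,  9.1218]), 'drz', np.float64(0.025484899858793323))
```

View pics/w4.png

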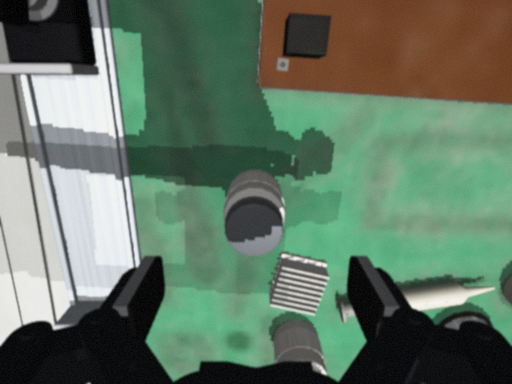

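Jar A's lid is centred between the fingers at about (254,224).

Run:
```python
from h import *
c=ctrl.calibration('wrist')
for z in(.06,.069):
  e=ray(c,[[254,224],[225,224],[283,224]],z); print(z,e[0],'dia',np.linalg.norm(e[2]-e[1]))
print('base bottom edge',ray(c,[[226,224],[285,205]],.02), 'heat sink',ray(c,[[275,255],[325,262],[318,315],[271,304]],.02))
```

```text
0.06 [0.5986 0.1089 0.06  ] dia 0.03628843442216164
0.069 [0.5984 0.113  0.069 ] dia 0.03451725365653816
base bottom edge [[0.5784 0.0892 0.02  ]
 [0.6218 0.1075 0.02  ]] heat sink [[0.6179 0.0648 0.02  ]
 [0.6581 0.061  0.02  ]
 [0.6591 0.0097 0.02  ]
 [0.6184 0.0183 0.02  ]]
```

Call:
{"method": "send_rows", "body": {
  "dr": [
    [0,0,0],
    [0,0,0],
    [0,0,0],
    [0,0,0],
    [0,0,0],
    [0,0,0],
    [0,0,0],
    [0,0,0]
  ],
  "xyz": [
    [0,0,3],
    [-0.1,0,6],
    [-0.1,0,8],
    [-0.1,0,9],
    [-0.1,0,9],
    [-0.1,0,9],
    [-0.1,0,9],
    [-0.1,0,9]
  ],
  "jaw": [100,100,100,100,100,40,20,20]
}}

```text
time_s: 12.45
eef_pos: [0.5991, 0.1087, 0.0314]
eef_rot: [0.001, 0.685, 0.729, 0.001]
wrist_force: [-0.4, 0.0, -2.1]
opening: 0.474
grasp_force: 60.5
```

Call:
{"method": "send_rows", "body": {
  "dr": [
    [0,0,0],
    [0,0,0],
    [0,0,0],
    [0,0,0],
    [0,0,0],
    [0,0,0],
    [0,0,0],
    [0,0,0]
  ],
  "xyz": [
    [0,0,0],
    [0,0,0],
    [0,0,0],
    [0,0,-2],
    [0,0,-4],
    [0,0,-6],
    [0,0,-8],
    [0,0,-8]
  ],
  "jaw": [20,20,20,20,20,20,20,20]
}}

```text
time_s: 13.45
eef_pos: [0.6, 0.1087, 0.1131]
eef_rot: [0.002, 0.685, 0.729, 0.002]
wrist_force: [0.8, 0.2, -2.0]
opening: 0.47
grasp_force: 62.5
```

Run:
```python
from h import *
print(ctrl.get_obs()['eef_pos']); p=car(-.1095); print(p,delta([*p,.11]));
```

```text
[0.6    0.1087 0.1131]
[0.4737 0.0277] ('xyz cm', array([ -7.2923, -13.1186,   0.2475]), 'drz', np.float64(0.018211664644539088))
```

Call:
{"method": "send_rows", "body": {
  "dr": [
    [0,0,0],
    [0,0,0],
    [0,0,0],
    [0,0,0],
    [0,0,0],
    [0,0,0],
    [0,0,0],
    [0,0,0]
  ],
  "xyz": [
    [-1.4,-2.6,0],
    [-2.8,-5.2,0],
    [-4.2,-7.8,0],
    [-5.6,-10.4,0],
    [-6.6,-12.2,0],
    [-7.3,-13.1,0],
    [-7.3,-13.1,0],
    [-7.3,-13.1,0]
  ],
  "jaw": [20,20,20,20,20,20,20,20]
}}

```text
time_s: 14.45
eef_pos: [0.4729, 0.0277, 0.1104]
eef_rot: [0.0, 0.685, 0.729, 0.0]
wrist_force: [-0.6, -0.1, -1.3]
opening: 0.472
grasp_force: 62.5
```

Run:
```python
from h import *
C=car(-.1095); print(ctrl.get_obs()['eef_pos'],ctrl.get_obs()['opening'],delta([*C,.037]))
```

```text
[0.4729 0.0277 0.1104] 0.4719399244918331 ('xyz cm', array([-0.0098,  0.0751,  7.3433]), 'drz', np.float64(0.01628176754369945))
```

Call:
{"method": "send_rows", "body": {
  "dr": [
    [0,0,0],
    [0,0,0],
    [0,0,0],
    [0,0,0],
    [0,0,0],
    [0,0,0],
    [0,0,0],
    [0,0,0]
  ],
  "xyz": [
    [0,0,2],
    [0,0.1,4],
    [0,0.1,6],
    [0,0.1,7],
    [0,0.1,7.3],
    [0,0.1,7.3],
    [0,0.1,7.3],
    [0,0.1,7.3]
  ],
  "jaw": [20,20,20,20,20,20,20,60]
}}

```text
time_s: 15.45
eef_pos: [0.4738, 0.0276, 0.0378]
eef_rot: [0.001, 0.685, 0.729, 0.0]
wrist_force: [0.7, -0.0, 0.1]
opening: 0.601
grasp_force: 0.0
```

Call:
{"method": "send_rows", "body": {
  "dr": [
    [0,0,0],
    [0,0,0],
    [0,0,0],
    [0,0,0],
    [0,0,0],
    [0,0,0],
    [0,0,0],
    [0,0,0]
  ],
  "xyz": [
    [0,0,0],
    [0,0,0],
    [0,0,0],
    [0,0,-2],
    [0,0,-6],
    [0,0,-10],
    [0,0,-12],
    [0,0,-12]
  ],
  "jaw": [100,100,100,100,100,100,100,100]
}}

```text
time_s: 16.45
eef_pos: [0.4744, 0.0275, 0.1589]
eef_rot: [0.002, 0.685, 0.729, 0.001]
wrist_force: [-0.4, 0.4, -0.1]
opening: 0.997
grasp_force: 0.0
```

Run:
```python
from h import *
print(delta([.6425,-.0285,.16]))
```

```text
('xyz cm', array([-6.6422, 16.4221, -0.0409]), 'drz', np.float64(0.018024131812335416))
```

Call:
{"method": "send_rows", "body": {
  "dr": [
    [0,0,0],
    [0,0,0],
    [0,0,0],
    [0,0,0],
    [0,0,0],
    [0,0,0],
    [0,0,0],
    [0,0,0]
  ],
  "xyz": [
    [-1,3,0],
    [-2,6,0],
    [-3.2,9,0],
    [-4.5,12,0],
    [-6,15,0],
    [-6.6,16.4,2],
    [-6.6,16.4,4],
    [-6.6,16.4,4]
  ],
  "jaw": [100,100,100,100,100,100,100,100]
}}

```text
time_s: 17.45
eef_pos: [0.6379, -0.027, 0.1132]
eef_rot: [-0.003, 0.685, 0.729, -0.002]
wrist_force: [-0.4, -0.7, 0.3]
opening: 1.004
grasp_force: 0.0
```

Run:
```python
from h import *
im,c=snap('wrist','w5.png'); np.savez('pics/w5.npz',**c); im2,_=snap('side','s5.png')
cv2.imwrite('pics/w5b.png',np.vstack([im,im2[100:316]])[:,:,::-1])
print(ctrl.get_obs()['eef_pos'])
```

```text
[ 0.6399 -0.0274  0.1165]
```

View pics/w5b.png

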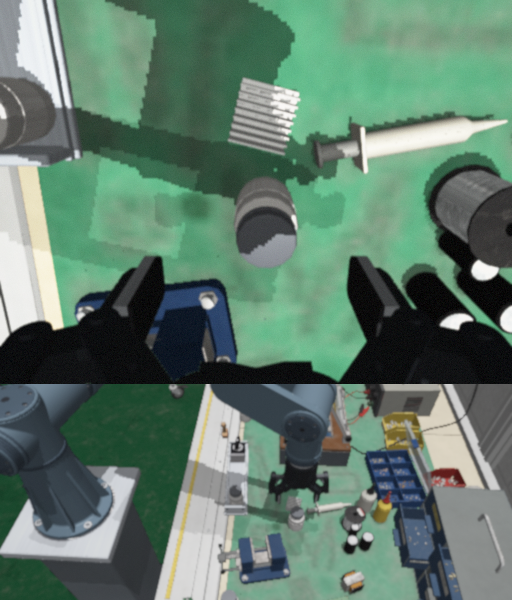

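The image shows jar B's lid at about (266,237). Jar A is standing in the channel, left edge of the frame. The vice corner is at lower left and the black cans are to the right.

Run:
```python
from h import *
c=ctrl.calibration('wrist')
for z in(.06,.069):
  e=ray(c,[[266,237],[236.5,237],[297,237]],z); print(z,e[0],(e[1]+e[2])/2,'dia',np.linalg.norm(e[2]-e[1]))
print('can left/bottom',ray(c,[[410,280],[440,245],[428,190]],.0),'vice corner',ray(c,[[215,283]],.015),'jar edge body',ray(c,[[234,200],[297,215]],.04))
print(delta([.6425,-.0285,.031]))
```

```text
0.06 [ 0.647  -0.0344  0.06  ] [ 0.6474 -0.0344  0.06  ] dia 0.03720352186595694
0.069 [ 0.6464 -0.0299  0.069 ] [ 0.6468 -0.0299  0.069 ] dia 0.03533002449469859
can left/bottom [[ 0.7779 -0.0978  0.    ]
 [ 0.7952 -0.0628  0.    ]
 [ 0.7739 -0.016   0.    ]] vice corner [[ 0.6117 -0.1012  0.015 ]] jar edge body [[ 0.6253 -0.019   0.04  ]
 [ 0.6677 -0.0269  0.04  ]]
('xyz cm', array([-0.1349,  0.2669,  8.5505]), 'drz', np.float64(0.020425933686053627))
```

Run:
```python
from h import *
c=dict(np.load('pics/w5.npz'))
print(ray(c,[[266,237]],.06),ray(c,[[266,237]],.069),c['world_from_camera'][:3,3],ctrl.calibration('wrist')['world_from_camera'][:3,3],ctrl.get_obs()['eef_pos'])
```

```text
[[ 0.6445 -0.0324  0.06  ]] [[ 0.6439 -0.0279  0.069 ]] [0.6338 0.0559 0.2356] [0.6351 0.0558 0.2387] [ 0.6399 -0.0274  0.1165]
```

Call:
{"method": "send_rows", "body": {
  "dr": [
    [0,0,0],
    [0,0,0],
    [0,0,0],
    [0,0,0],
    [0,0,0],
    [0,0,0],
    [0,0,0],
    [0,0,0]
  ],
  "xyz": [
    [-0.2,0.1,2],
    [-0.2,0.1,5],
    [-0.2,0.1,7.5],
    [-0.2,0.1,8.8],
    [-0.2,0.1,8.9],
    [-0.2,0.1,8.9],
    [-0.2,0.1,8.9],
    [-0.2,0.1,8.9]
  ],
  "jaw": [100,100,100,100,100,40,20,20]
}}

```text
time_s: 18.55
eef_pos: [0.6432, -0.03, 0.0298]
eef_rot: [0.001, 0.685, 0.729, 0.001]
wrist_force: [-0.3, 0.6, 5.3]
opening: 0.477
grasp_force: 61.0
```

Call:
{"method": "send_rows", "body": {
  "dr": [
    [0,0,0],
    [0,0,0],
    [0,0,0],
    [0,0,0],
    [0,0,0],
    [0,0,0],
    [0,0,0],
    [0,0,0]
  ],
  "xyz": [
    [0,0,0],
    [0,0,0],
    [0,0,0],
    [0,0,-2],
    [0,0,-5],
    [0,0,-8],
    [0,0,-10],
    [0,0,-10]
  ],
  "jaw": [20,20,20,20,20,20,20,20]
}}

```text
time_s: 19.55
eef_pos: [0.6433, -0.0301, 0.1306]
eef_rot: [0.002, 0.685, 0.729, 0.001]
wrist_force: [0.1, -0.3, -2.2]
opening: 0.478
grasp_force: 60.9
```

```bash
sed -i 's/C0=np.array(\[.467,.137\])/C0=np.array([.467,.136])/' h.py
python3 - <<'E'
from h import *
C=car(-.062); print(ctrl.get_obs()['opening'],C,delta([*C,.13]))
E
```

```text
0.4784715005727809 [0.4708 0.0741] ('xyz cm', array([ 11.4809, -16.5674,  -0.0138]), 'drz', np.float64(0.017808498374437095))
```

Call:
{"method": "send_rows", "body": {
  "dr": [
    [0,0,0],
    [0,0,0],
    [0,0,0],
    [0,0,0],
    [0,0,0],
    [0,0,0],
    [0,0,0],
    [0,0,0]
  ],
  "xyz": [
    [2,-3,0],
    [4,-6,0],
    [6,-9,0],
    [8,-12,0],
    [10,-15,0],
    [11.5,-16.6,0],
    [11.5,-16.6,0],
    [11.5,-16.6,0]
  ],
  "jaw": [20,20,20,20,20,20,20,20]
}}

```text
time_s: 20.55
eef_pos: [0.4703, 0.0742, 0.1285]
eef_rot: [0.001, 0.685, 0.729, 0.0]
wrist_force: [0.6, 0.6, -0.9]
opening: 0.477
grasp_force: 61.2
```

Run:
```python
from h import *
C=car(-.062); print(ctrl.get_obs()['opening'],delta([*C,.0365]))
```

```text
0.47664900964147233 ('xyz cm', array([-0.0106,  0.0386,  9.1983]), 'drz', np.float64(0.017751631388549512))
```

Call:
{"method": "send_rows", "body": {
  "dr": [
    [0,0,0],
    [0,0,0],
    [0,0,0],
    [0,0,0],
    [0,0,0],
    [0,0,0],
    [0,0,0],
    [0,0,0]
  ],
  "xyz": [
    [0,0,2.5],
    [0,0,5],
    [0,0,7.5],
    [0,0,8.8],
    [0,0,9.2],
    [0,0,9.2],
    [0,0,9.2],
    [0,0,9.2]
  ],
  "jaw": [20,20,20,20,20,20,20,60]
}}

```text
time_s: 21.55
eef_pos: [0.47, 0.0745, 0.037]
eef_rot: [0.001, 0.685, 0.729, 0.001]
wrist_force: [-0.4, 0.0, 0.3]
opening: 0.604
grasp_force: 0.0
```

Call:
{"method": "send_rows", "body": {
  "dr": [
    [0,0,0],
    [0,0,0],
    [0,0,0],
    [0,0,0],
    [0,0,0],
    [0,0,0],
    [0,0,0],
    [0,0,0]
  ],
  "xyz": [
    [0,0,0],
    [0,0,0],
    [0,0,0],
    [0,0,-2],
    [0,0,-6],
    [0,0,-10],
    [0,0,-13],
    [0,0,-13]
  ],
  "jaw": [100,100,100,100,100,100,100,100]
}}

```text
time_s: 22.55
eef_pos: [0.4711, 0.0744, 0.1689]
eef_rot: [0.002, 0.685, 0.729, 0.002]
wrist_force: [0.3, -0.0, -0.7]
opening: 0.999
grasp_force: 0.0
```

Run:
```python
from h import *
print(delta([.471,.39,.16]))
```

```text
('xyz cm', array([31.4983,  1.9709,  0.872 ]), 'drz', np.float64(0.01849925281792026))
```

Call:
{"method": "send_rows", "body": {
  "dr": [
    [0,0,0],
    [0,0,0],
    [0,0,0],
    [0,0,0],
    [0,0,0],
    [0,0,0],
    [0,0,0],
    [0,0,0]
  ],
  "xyz": [
    [5,0.3,0],
    [10.5,0.6,0],
    [16,1,0],
    [21.5,1.4,0],
    [27,1.7,0],
    [31.5,2,0],
    [31.5,2,0],
    [31.5,2,0]
  ],
  "jaw": [100,100,100,100,100,100,100,100]
}}

```text
time_s: 23.55
eef_pos: [0.4686, 0.3895, 0.1647]
eef_rot: [-0.0, 0.684, 0.729, -0.001]
wrist_force: [-0.4, -0.4, 0.5]
opening: 0.997
grasp_force: 0.0
```

Run:
```python
from h import *
for i in range(4): ctrl.camera('side')
im,c=snap('wrist','w6.png'); np.savez('pics/w6.npz',**c); im2,_=snap('side','s6.png')
cv2.imwrite('pics/w6b.png',np.vstack([im,im2[100:316]])[:,:,::-1])
print(ctrl.get_obs()['eef_pos'])
```

```text
[0.4698 0.3893 0.1664]
```

View pics/w6b.png

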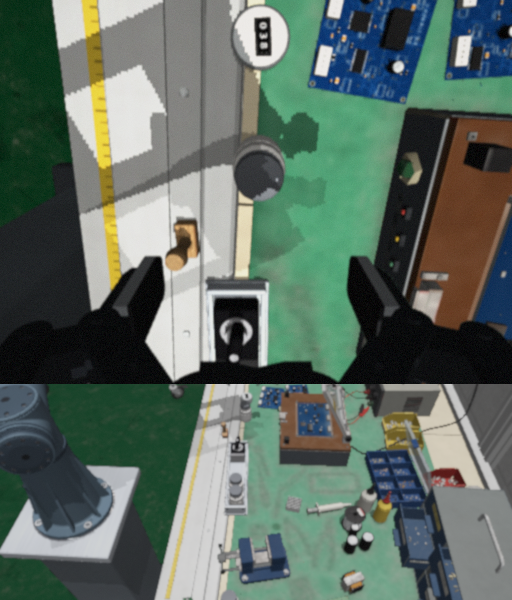

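Jar D's lid is at (259,173), with the tally counter at (262,38) and the stamp at (180,245) clear of the grasp.

Run:
```python
from h import *
c=dict(np.load('pics/w6.npz'))
for z in(.06,.069):
  e=ray(c,[[259.5,173],[235,173],[284,173]],z); print(z,e[0],'dia',np.linalg.norm(e[2]-e[1]))
p=ray(c,[[259.5,173]],.064)[0]; print(p,'stamp',ray(c,[[180,255]],.05),delta([*p[:2],.031]))
```

```text
0.06 [0.4715 0.4085 0.06  ] dia 0.03591549680281542
0.069 [0.4713 0.411  0.069 ] dia 0.034498953738612746
[0.4714 0.4096 0.064 ] stamp [[0.4101 0.3305 0.05  ]] ('xyz cm', array([ 2.0131,  0.2894, 13.5395]), 'drz', np.float64(0.004313152384986076))
```

Call:
{"method": "send_rows", "body": {
  "dr": [
    [0,0,0],
    [0,0,0],
    [0,0,0],
    [0,0,0],
    [0,0,0],
    [0,0,0],
    [0,0,0],
    [0,0,0]
  ],
  "xyz": [
    [1.9,0.2,0],
    [1.9,0.2,4],
    [1.9,0.2,8],
    [1.9,0.2,11.5],
    [1.9,0.2,13.3],
    [1.9,0.2,13.6],
    [1.9,0.2,13.6],
    [1.9,0.2,13.6]
  ],
  "jaw": [100,100,100,100,100,100,40,20]
}}

```text
time_s: 24.85
eef_pos: [0.4713, 0.41, 0.032]
eef_rot: [0.0, 0.685, 0.729, 0.001]
wrist_force: [-0.1, -0.5, 0.3]
opening: 0.601
grasp_force: 0.0
```

Call:
{"method": "send_rows", "body": {
  "dr": [
    [0,0,0],
    [0,0,0],
    [0,0,0],
    [0,0,0],
    [0,0,0],
    [0,0,0],
    [0,0,0],
    [0,0,0]
  ],
  "xyz": [
    [0,0,0],
    [0,0,0],
    [0,0,0],
    [0,0,0],
    [0,0,-3],
    [0,0,-7],
    [0,0,-11],
    [0,0,-12]
  ],
  "jaw": [20,20,20,20,20,20,20,20]
}}

```text
time_s: 25.85
eef_pos: [0.4717, 0.4101, 0.1535]
eef_rot: [0.001, 0.685, 0.729, 0.003]
wrist_force: [0.3, 0.5, -1.4]
opening: 0.47
grasp_force: 61.3
```

Run:
```python
from h import *
C=car(-.016); print(ctrl.get_obs()['opening'],C,delta([*C,.15]))
```

```text
0.470189184768878 [0.468 0.12 ] ('xyz cm', array([-28.9314,  -2.199 ,   0.264 ]), 'drz', np.float64(0.017583213852711343))
```

Call:
{"method": "send_rows", "body": {
  "dr": [
    [0,0,0],
    [0,0,0],
    [0,0,0],
    [0,0,0],
    [0,0,0],
    [0,0,0],
    [0,0,0],
    [0,0,0]
  ],
  "xyz": [
    [-4,-0.3,0],
    [-9,-0.7,0],
    [-14,-1.1,0],
    [-19,-1.4,0],
    [-24,-1.8,0],
    [-28,-2.2,0],
    [-29.1,-2.2,0],
    [-29.1,-2.2,0]
  ],
  "jaw": [20,20,20,20,20,20,20,20]
}}

```text
time_s: 26.85
eef_pos: [0.4662, 0.1172, 0.1495]
eef_rot: [-0.001, 0.685, 0.728, -0.0]
wrist_force: [-0.8, -0.3, -2.0]
opening: 0.47
grasp_force: 61.3
```

Run:
```python
from h import *
for i in range(5): ctrl.camera('side')
im,c=snap('wrist','w7.png'); np.savez('pics/w7.npz',**c)
print(ctrl.get_obs()['opening'],ctrl.get_obs()['eef_pos'],delta([.4682,.1185,.0375]))
```

```text
0.4744183848545677 [0.4664 0.1184 0.1502] ('xyz cm', array([-0.0017,  0.1784, 11.2663]), 'drz', np.float64(0.03213701370165174))
```

View pics/w7.png

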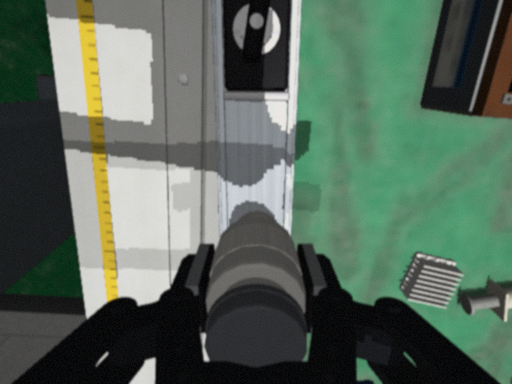

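The jar is held, and the channel below is clear. The stop plate is at row ~96 and the channel edges are at about columns 214 and 298.

Run:
```python
from h import *
c=dict(np.load('pics/w7.npz'))
f=ray(c,[[225,98],[288,99]],.037); print('plate',f,f.mean(0),car(.05))
e=ray(c,[[216,150],[297,150]],.012); print('edges',e,e.mean(0)); print(car(e.mean(0)[1]-.136))
```

```text
plate [[0.4406 0.1889 0.037 ]
 [0.4847 0.1911 0.037 ]] [0.4627 0.19   0.037 ] [0.464  0.1859]
edges [[0.4325 0.1462 0.012 ]
 [0.4984 0.1505 0.012 ]] [0.4654 0.1484 0.012 ]
[0.4662 0.1483]
```

Call:
{"method": "send_rows", "body": {
  "dr": [
    [0,0,0],
    [0,0,0],
    [0,0,0],
    [0,0,0],
    [0,0,0],
    [0,0,0],
    [0,0,0],
    [0,0,0]
  ],
  "xyz": [
    [0,0.1,3],
    [0,0.1,6],
    [0,0.1,9],
    [0,0.1,10.5],
    [0,0.1,11.2],
    [0,0.1,11.2],
    [0,0.1,11.2],
    [0,0.1,11.2]
  ],
  "jaw": [20,20,20,20,20,20,20,60]
}}

```text
time_s: 28.15
eef_pos: [0.4683, 0.1176, 0.039]
eef_rot: [0.001, 0.685, 0.729, 0.001]
wrist_force: [0.2, 0.1, 0.0]
opening: 0.596
grasp_force: 0.0
```

Call:
{"method": "send_rows", "body": {
  "dr": [
    [0,0,0],
    [0,0,0],
    [0,0,0],
    [0,0,0],
    [0,0,0],
    [0,0,0],
    [0,0,0],
    [0,0,0]
  ],
  "xyz": [
    [0,0,0],
    [0,0,0],
    [0,0,-2],
    [0,0,-6],
    [0,0,-10],
    [0,0,-15],
    [0,0,-20],
    [0,0,-20]
  ],
  "jaw": [100,100,100,100,100,100,100,100]
}}

```text
time_s: 29.15
eef_pos: [0.4702, 0.1176, 0.2431]
eef_rot: [0.003, 0.685, 0.729, 0.003]
wrist_force: [0.5, -0.3, -0.7]
opening: 1.0
grasp_force: 0.0
```

Run:
```python
from h import *
print(delta([.486,-.20,.27]))
```

```text
('xyz cm', array([-31.7946,  -0.3995,  -2.6811]), 'drz', np.float64(0.018236799504795797))
```

Call:
{"method": "send_rows", "body": {
  "dr": [
    [0,0,0],
    [0,0,0],
    [0,0,0],
    [0,0,0],
    [0,0,0],
    [0,0,0],
    [0,0,0],
    [0,0,0]
  ],
  "xyz": [
    [-5,0,-1],
    [-10.5,0,-2],
    [-16,0,-2.7],
    [-21.5,0,-2.7],
    [-27,0,-2.7],
    [-31.8,0,-2.7],
    [-31.8,0,-2.7],
    [-31.8,0,-2.7]
  ],
  "jaw": [100,100,100,100,100,100,100,100]
}}

```text
time_s: 30.15
eef_pos: [0.487, -0.1992, 0.2641]
eef_rot: [-0.001, 0.685, 0.729, 0.0]
wrist_force: [0.6, -0.3, -0.8]
opening: 0.998
grasp_force: 0.0
```

Run:
```python
from h import *
for i in range(4): ctrl.camera('side')
im,c=snap('wrist','w8.png'); np.savez('pics/w8.npz',**c); im2,_=snap('side','s8.png')
cv2.imwrite('pics/w8b.png',np.vstack([im,im2[130:346]])[:,:,::-1])
print(ctrl.get_obs()['eef_pos'],ctrl.get_obs()['q'])
```

```text
[ 0.4876 -0.1989  0.2654] [-0.6129  0.0589  1.711   0.0001  1.3715 -0.6772]
```

View pics/w8b.png

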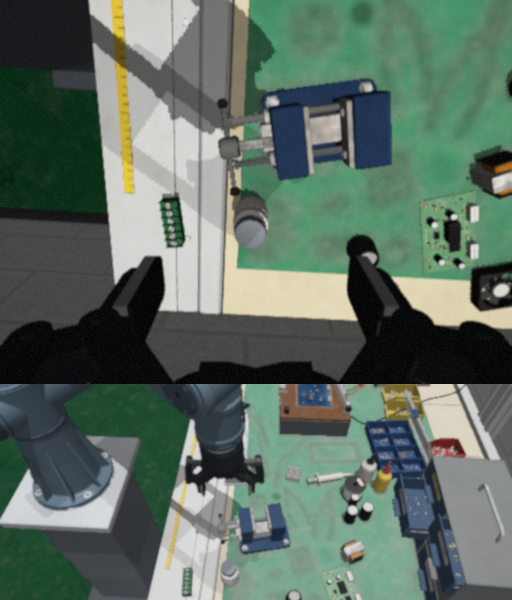

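Jar C's lid is at (251,233), close behind the vice handle end at (235,191). The terminal block is at (172,220) and the loupe at (362,248).

Run:
```python
from h import *
c=dict(np.load('pics/w8.npz')); s=ctrl.calibration('side')
for z in(.06,.069):
  e=ray(c,[[251,233],[236,233],[267.5,233]],z); print(z,e[0],'dia',np.linalg.norm(e[2]-e[1]),'side',ray(s,[[230,312]],z))
print('terminal',ray(c,[[181,195],[184,245],[160,200],[164,247]],.02))
for z in(.03,.06,.08): print('handle end',z,ray(c,[[235,191]],z),'jaw low corners',ray(c,[[280,180],[391,167]],z+.035))
```

```text
0.06 [ 0.4878 -0.2768  0.06  ] dia 0.03533593683242607 side [[ 0.4882 -0.2687  0.06  ]]
0.069 [ 0.4876 -0.2724  0.069 ] dia 0.034364488920735826 side [[ 0.4892 -0.2723  0.069 ]]
terminal [[ 0.401  -0.2514  0.02  ]
 [ 0.4041 -0.319   0.02  ]
 [ 0.3755 -0.2595  0.02  ]
 [ 0.3786 -0.3236  0.02  ]]
handle end 0.03 [[ 0.4663 -0.2386  0.03  ]] jaw low corners [[ 0.5142 -0.2114  0.065 ]
 [ 0.6269 -0.19    0.065 ]]
handle end 0.06 [[ 0.4677 -0.2283  0.06  ]] jaw low corners [[ 0.5112 -0.2024  0.095 ]
 [ 0.6134 -0.1831  0.095 ]]
handle end 0.08 [[ 0.4686 -0.2214  0.08  ]] jaw low corners [[ 0.5093 -0.1965  0.115 ]
 [ 0.6045 -0.1785  0.115 ]]
```

Call:
{"method": "send_rows", "body": {
  "dr": [
    [0,0,0],
    [0,0,0],
    [0,0,0],
    [0,0,0],
    [0,0,0],
    [0,0,0],
    [0,0,0],
    [0,0,0]
  ],
  "xyz": [
    [-3,-0.2,0],
    [-6,-0.3,3],
    [-7.5,-0.4,8],
    [-7.5,-0.4,12],
    [-7.5,-0.4,15],
    [-7.5,-0.4,15],
    [-7.5,-0.4,15],
    [-7.5,-0.4,15]
  ],
  "jaw": [100,100,100,100,100,100,100,100]
}}

```text
time_s: 31.45
eef_pos: [0.4893, -0.2757, 0.1173]
eef_rot: [0.002, 0.684, 0.729, 0.0]
wrist_force: [-0.5, -0.1, 0.4]
opening: 1.0
grasp_force: 0.0
```

Run:
```python
from h import *
ctrl.camera('side');ctrl.camera('side')
im,c=snap('wrist','w9.png'); np.savez('pics/w9.npz',**c)
print(delta([.488,-.2745,.034]))
```

```text
('xyz cm', array([ 0.1045, -0.089 ,  8.2535]), 'drz', np.float64(0.019130160738857784))
```

View pics/w9.png

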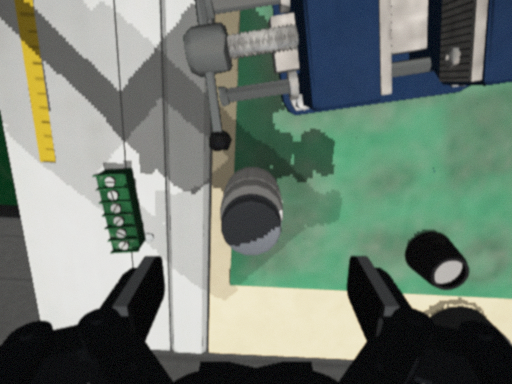

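Jar C's lid is centred at (251,225), clear of the vice handle end at (219,141). I'll descend and grip.

Call:
{"method": "send_rows", "body": {
  "dr": [
    [0,0,0],
    [0,0,0],
    [0,0,0],
    [0,0,0],
    [0,0,0],
    [0,0,0],
    [0,0,0],
    [0,0,0]
  ],
  "xyz": [
    [0.1,-0.1,2],
    [0.1,-0.1,4.5],
    [0.1,-0.1,7],
    [0.1,-0.1,8.2],
    [0.1,-0.1,8.2],
    [0.1,-0.1,8.2],
    [0.1,-0.1,8.2],
    [0.1,-0.1,8.2]
  ],
  "jaw": [100,100,100,100,100,40,20,20]
}}

```text
time_s: 32.6
eef_pos: [0.4878, -0.2746, 0.0345]
eef_rot: [0.001, 0.685, 0.729, -0.0]
wrist_force: [0.2, -1.0, 4.2]
opening: 0.47
grasp_force: 61.1
```

Call:
{"method": "send_rows", "body": {
  "dr": [
    [0,0,0],
    [0,0,0],
    [0,0,0],
    [0,0,0],
    [0,0,0],
    [0,0,0],
    [0,0,0],
    [0,0,0]
  ],
  "xyz": [
    [0,0,0],
    [0,0,0],
    [0,0,0],
    [0,0,-3],
    [0,0,-7],
    [0,0,-11],
    [0,0,-15],
    [0,0,-15]
  ],
  "jaw": [20,20,20,20,20,20,20,20]
}}

```text
time_s: 33.6
eef_pos: [0.4889, -0.2754, 0.187]
eef_rot: [0.004, 0.685, 0.729, 0.0]
wrist_force: [0.2, -0.6, -2.3]
opening: 0.476
grasp_force: 61.1
```

Run:
```python
from h import *
print(ctrl.get_obs()['opening'],delta([.4655,.1615,.185]))
```

```text
0.47552350218400286 ('xyz cm', array([43.7555,  0.4137, -0.0173]), 'drz', np.float64(0.018419133200203497))
```

Call:
{"method": "send_rows", "body": {
  "dr": [
    [0,0,0],
    [0,0,0],
    [0,0,0],
    [0,0,0],
    [0,0,0],
    [0,0,0],
    [0,0,0],
    [0,0,0]
  ],
  "xyz": [
    [3,0,0],
    [7,0,0],
    [11,0.1,0],
    [15,0.1,0],
    [19,0.2,0],
    [23,0.2,0],
    [27,0.3,0],
    [31,0.3,0]
  ],
  "jaw": [20,20,20,20,20,20,20,20]
}}

```text
time_s: 34.6
eef_pos: [0.4694, 0.037, 0.1817]
eef_rot: [-0.001, 0.685, 0.729, -0.001]
wrist_force: [0.7, -0.1, -0.9]
opening: 0.475
grasp_force: 61.1
```

Call:
{"method": "send_rows", "body": {
  "dr": [
    [0,0,0],
    [0,0,0],
    [0,0,0],
    [0,0,0],
    [0,0,0],
    [0,0,0],
    [0,0,0],
    [0,0,0]
  ],
  "xyz": [
    [4,0,0],
    [8,0,0],
    [11,0.1,0],
    [12.6,0.1,0],
    [12.6,0.1,2],
    [12.6,0.1,3],
    [12.6,0.1,3],
    [12.6,0.1,3]
  ],
  "jaw": [20,20,20,20,20,20,20,20]
}}

```text
time_s: 35.6
eef_pos: [0.4641, 0.161, 0.1536]
eef_rot: [0.0, 0.685, 0.729, 0.0]
wrist_force: [0.2, -0.0, -1.8]
opening: 0.475
grasp_force: 61.1
```

Run:
```python
from h import *
for i in range(2): ctrl.camera('side')
im,c=snap('wrist','w10.png'); np.savez('pics/w10.npz',**c); im2,_=snap('side','s10.png')
sc,_=snap('scene','sc10.png')
cr=cv2.resize(im2[130:260,200:330],(384,384)); cv2.imwrite('pics/w10b.png',np.hstack([im[:,100:420],cr])[:,:,::-1])
print(ctrl.get_obs()['opening'],ctrl.get_obs()['eef_pos'],delta([.4655,.16,.041]))
```

```text
0.47258578375943444 [0.4641 0.1613 0.1538] ('xyz cm', array([-0.1361,  0.1196, 11.278 ]), 'drz', np.float64(0.015918104648474825))
```

View pics/w10b.png

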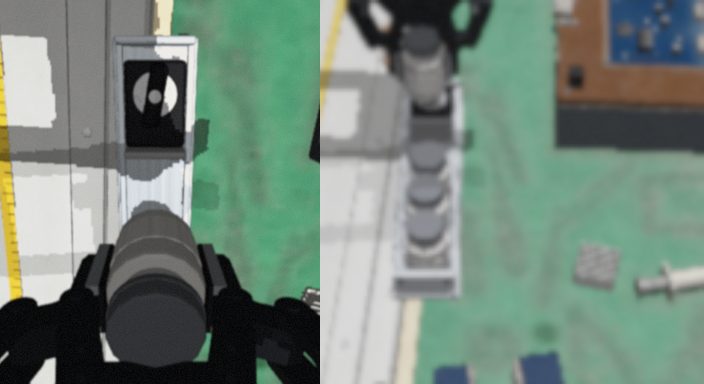

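Three jars are standing in the channel, with lids at rows 224, 188 and 153 of the crop. The fourth is held above.

Run:
```python
from h import *
s=ctrl.calibration('side')
px=np.array([[425,224],[427,188],[428,153]])-[320,0]; px=px/384*130+[200,130]
print('lids z.066',ray(s,px,.066),'z.075',ray(s,px,.075))
```

```text
lids z.066 [[0.4725 0.0338 0.066 ]
 [0.4703 0.0781 0.066 ]
 [0.467  0.1235 0.066 ]] z.075 [[0.4736 0.0268 0.075 ]
 [0.4714 0.0706 0.075 ]
 [0.4682 0.1155 0.075 ]]
```

Call:
{"method": "send_rows", "body": {
  "dr": [
    [0,0,0],
    [0,0,0],
    [0,0,0],
    [0,0,0],
    [0,0,0],
    [0,0,0],
    [0,0,0],
    [0,0,0]
  ],
  "xyz": [
    [-0.1,0.1,3],
    [-0.1,0.1,6],
    [-0.1,0.1,9],
    [-0.1,0.1,10.5],
    [-0.1,0.1,11.2],
    [-0.1,0.1,11.2],
    [-0.1,0.1,11.2],
    [-0.1,0.1,11.2]
  ],
  "jaw": [20,20,20,20,20,20,20,60]
}}

```text
time_s: 36.85
eef_pos: [0.4657, 0.1605, 0.0422]
eef_rot: [0.001, 0.685, 0.729, 0.001]
wrist_force: [-0.6, -0.4, -0.3]
opening: 0.598
grasp_force: 0.0
```

Call:
{"method": "send_rows", "body": {
  "dr": [
    [0,0,0],
    [0,0,0],
    [0,0,0],
    [0,0,0],
    [0,0,0],
    [0,0,0],
    [0,0,0],
    [0,0,0]
  ],
  "xyz": [
    [0,0,0],
    [0,0,0],
    [0,0,-2],
    [0,0,-5],
    [0,0,-8],
    [0,0,-8],
    [0,0,-8],
    [0,0,-8]
  ],
  "jaw": [100,100,100,100,80,40,0,0]
}}

```text
time_s: 37.85
eef_pos: [0.4639, 0.1603, 0.1201]
eef_rot: [-0.001, 0.685, 0.729, -0.001]
wrist_force: [-0.1, -0.1, 0.0]
opening: 0.164
grasp_force: 0.0
```

Run:
```python
from h import *
im,c=snap('wrist','w11.png'); np.savez('pics/w11.npz',**c)
print(ctrl.get_obs()['eef_pos'],ctrl.get_obs()['opening'],delta([.4655,.161,.10]))
```

```text
[0.464  0.1603 0.1201] 0.07116303979947977 ('xyz cm', array([0.0587, 0.1624, 2.01  ]), 'drz', np.float64(0.016866851903503895))
```

View pics/w11.png

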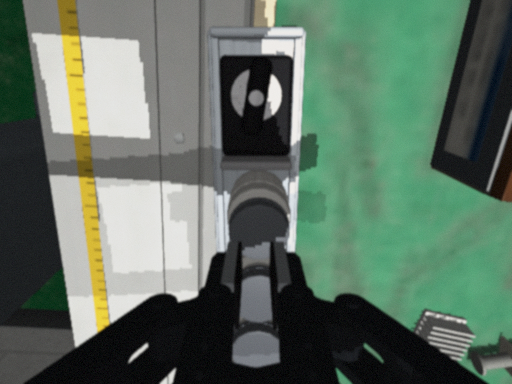

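Jar C stands upright in the channel with its lid under the closed fingertips. I'll press that lid home.

Call:
{"method": "send_rows", "body": {
  "dr": [
    [0,0,0],
    [0,0,0],
    [0,0,0],
    [0,0,0],
    [0,0,0],
    [0,0,0],
    [0,0,0],
    [0,0,0]
  ],
  "xyz": [
    [0,0.1,1],
    [0,0.1,2],
    [0,0.1,2.4],
    [0,0.1,2.6],
    [0,0.1,2.8],
    [0,0.1,2.9],
    [0,0.1,3],
    [0,0.1,3.1]
  ],
  "jaw": [0,0,0,0,0,0,0,0]
}}

```text
time_s: 38.9
eef_pos: [0.4659, 0.1605, 0.0904]
eef_rot: [0.0, 0.685, 0.729, 0.0]
wrist_force: [-1.1, -0.2, 2.3]
opening: -0.002
grasp_force: 1.3
```

Call:
{"method": "send_rows", "body": {
  "dr": [
    [0,0,0],
    [0,0,0],
    [0,0,0],
    [0,0,0],
    [0,0,0],
    [0,0,0],
    [0,0,0],
    [0,0,0]
  ],
  "xyz": [
    [0,0,0.1],
    [0,0,0.2],
    [0,0,0.3],
    [0,0,0.3],
    [0,0,0.4],
    [0,0,0.4],
    [0,0,0.4],
    [0,0,0.4]
  ],
  "jaw": [0,0,0,0,0,0,0,0]
}}

```text
time_s: 39.9
eef_pos: [0.4659, 0.1605, 0.0863]
eef_rot: [0.0, 0.685, 0.729, 0.0]
wrist_force: [-0.2, -0.2, 0.3]
opening: -0.003
grasp_force: 0.0
```

Call:
{"method": "send_rows", "body": {
  "dr": [
    [0,0,0],
    [0,0,0],
    [0,0,0],
    [0,0,0],
    [0,0,0],
    [0,0,0],
    [0,0,0],
    [0,0,0]
  ],
  "xyz": [
    [0,0,0.1],
    [0,0,0.1],
    [0,0,0.2],
    [0,0,0.2],
    [0,0,0.3],
    [0,0,0.3],
    [0,0,0.3],
    [0,0,0.3]
  ],
  "jaw": [0,0,0,0,0,0,0,0]
}}

```text
time_s: 40.9
eef_pos: [0.4667, 0.1606, 0.085]
eef_rot: [0.001, 0.684, 0.729, 0.001]
wrist_force: [-4.2, -0.7, 14.7]
opening: 0.001
grasp_force: 7.3
```

Call:
{"method": "send_rows", "body": {
  "dr": [
    [0,0,0],
    [0,0,0],
    [0,0,0],
    [0,0,0],
    [0,0,0],
    [0,0,0],
    [0,0,0],
    [0,0,0]
  ],
  "xyz": [
    [0,0,-2.2],
    [-2.1,0,-2.2],
    [-4.2,0,-2.2],
    [-4.2,0,-1.5],
    [-4.2,0,-0.8],
    [-4.2,0,-0.4],
    [-4.2,0,0],
    [-4.2,0,0]
  ],
  "jaw": [0,0,0,0,0,0,0,0]
}}

```text
time_s: 41.9
eef_pos: [0.4694, 0.1193, 0.0851]
eef_rot: [0.0, 0.684, 0.729, 0.001]
wrist_force: [-5.3, 0.5, 18.3]
opening: 0.0
grasp_force: 9.5
```

Call:
{"method": "send_rows", "body": {
  "dr": [
    [0,0,0],
    [0,0,0],
    [0,0,0],
    [0,0,0],
    [0,0,0],
    [0,0,0],
    [0,0,0],
    [0,0,0]
  ],
  "xyz": [
    [0,0,-2.2],
    [-2.2,0,-2.2],
    [-4.4,0,-2.2],
    [-4.4,0,-1.5],
    [-4.4,0,-0.8],
    [-4.4,0,-0.4],
    [-4.4,0,0],
    [-4.4,0,0]
  ],
  "jaw": [0,0,0,0,0,0,0,0]
}}

```text
time_s: 42.9
eef_pos: [0.4723, 0.0753, 0.0851]
eef_rot: [0.0, 0.684, 0.729, 0.001]
wrist_force: [-6.7, 1.2, 19.9]
opening: -0.002
grasp_force: 9.7
```

Call:
{"method": "send_rows", "body": {
  "dr": [
    [0,0,0],
    [0,0,0],
    [0,0,0],
    [0,0,0],
    [0,0,0],
    [0,0,0],
    [0,0,0],
    [0,0,0]
  ],
  "xyz": [
    [0,0,-2.2],
    [-2.2,0,-2.2],
    [-4.6,0,-2.2],
    [-4.6,0,-1.5],
    [-4.6,0,-0.8],
    [-4.6,0,-0.4],
    [-4.6,0,0],
    [-4.6,0,0]
  ],
  "jaw": [0,0,0,0,0,0,0,0]
}}

```text
time_s: 43.9
eef_pos: [0.4751, 0.0293, 0.0851]
eef_rot: [0.0, 0.684, 0.729, 0.0]
wrist_force: [-6.0, 1.3, 19.3]
opening: -0.001
grasp_force: 10.1
```

Call:
{"method": "send_rows", "body": {
  "dr": [
    [0,0,0],
    [0,0,0],
    [0,0,0],
    [0,0,0],
    [0,0,0],
    [0,0,0],
    [0,0,0],
    [0,0,0]
  ],
  "xyz": [
    [0,0,-2],
    [0,0,-5],
    [0,0,-8],
    [0,0,-11],
    [0,0,-14],
    [4,0,-17],
    [8,0,-20],
    [8,0,-20]
  ],
  "jaw": [0,0,40,60,60,60,60,60]
}}

```text
time_s: 44.9
eef_pos: [0.4698, 0.1111, 0.2855]
eef_rot: [0.001, 0.683, 0.73, 0.002]
wrist_force: [-0.0, -0.8, 0.2]
opening: 0.602
grasp_force: 0.0
```

Run:
```python
from h import *
p=.238*np.array([0,1]); print(delta([.4612,.238,.12],np.pi/2-.146))
```

```text
('xyz cm', array([12.7188, -0.084 , 16.5529]), 'drz', np.float64(2.0346002470932274))
```

Call:
{"method": "send_rows", "body": {
  "dr": [
    [0,0,0.5],
    [0,0,1],
    [0,0,1.5],
    [0,0,2],
    [0,0,2],
    [0,0,2],
    [0,0,2],
    [0,0,2]
  ],
  "xyz": [
    [3,0,2],
    [6,0,5],
    [9,0,8],
    [12,0,11],
    [12.7,-0.1,14],
    [12.7,-0.1,16.5],
    [12.7,-0.1,16.5],
    [12.7,-0.1,16.5]
  ],
  "jaw": [60,60,60,60,60,60,60,60]
}}

```text
time_s: 45.9
eef_pos: [0.4604, 0.2349, 0.1185]
eef_rot: [0.0, 0.757, 0.653, -0.0]
wrist_force: [-0.6, 0.1, -0.4]
opening: 0.605
grasp_force: 0.0
```

Run:
```python
from h import *
ctrl.camera('side'); ctrl.camera('side')
im,c=snap('wrist','w12.png'); np.savez('pics/w12.npz',**c)
print(ctrl.get_obs()['eef_pos'],delta([.4612,.238,.0535],np.pi/2-.146))
```

```text
[0.461  0.2352 0.1195] ('xyz cm', array([ 0.2709, -0.0368,  6.5972]), 'drz', np.float64(-0.009321464544084904))
```

View pics/w12.png

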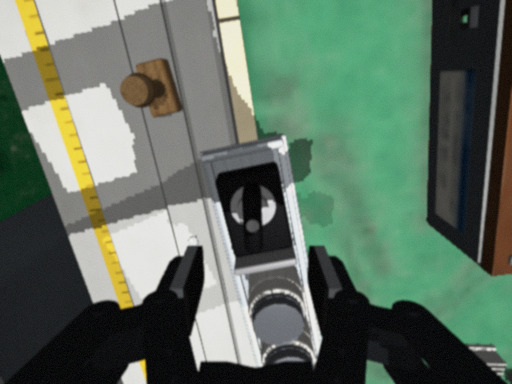

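The knob bar is vertical in the view with its dot at (252,226), lined up between the fingers. The jars stand upright below it.

Call:
{"method": "send_rows", "body": {
  "dr": [
    [0,0,0],
    [0,0,0],
    [0,0,0],
    [0,0,0],
    [0,0,0],
    [0,0,0],
    [0,0,0],
    [0,0,0]
  ],
  "xyz": [
    [0.2,0,2],
    [0.2,0,4],
    [0.2,0,5.5],
    [0.2,0,6.5],
    [0.2,0,6.5],
    [0.2,0,6.5],
    [0.2,0,6.5],
    [0.2,0,6.5]
  ],
  "jaw": [60,60,60,60,60,30,0,0]
}}

```text
time_s: 47.05
eef_pos: [0.4598, 0.2374, 0.0542]
eef_rot: [-0.0, 0.757, 0.653, -0.001]
wrist_force: [-4.8, -0.0, 9.1]
opening: 0.208
grasp_force: 58.4
```

Call:
{"method": "send_rows", "body": {
  "dr": [
    [0,0,0],
    [0,0,0],
    [0,0,0],
    [0,0,0],
    [0,0,0],
    [0,0,0],
    [0,0,0],
    [0,0,0]
  ],
  "xyz": [
    [0,0,0],
    [0,0,0],
    [0,0,0],
    [-0.2,0,0],
    [-0.4,0.1,0],
    [-0.6,0.1,0],
    [-0.8,0.2,0],
    [-0.8,0.2,0]
  ],
  "jaw": [0,0,0,0,0,0,0,0]
}}

```text
time_s: 48.05
eef_pos: [0.4603, 0.2294, 0.0543]
eef_rot: [-0.001, 0.757, 0.653, -0.001]
wrist_force: [-7.2, 0.4, 8.6]
opening: 0.205
grasp_force: 58.9
```

Call:
{"method": "send_rows", "body": {
  "dr": [
    [0,0,0],
    [0,0,0],
    [0,0,0],
    [0,0,0],
    [0,0,0],
    [0,0,0],
    [0,0,0],
    [0,0,0]
  ],
  "xyz": [
    [-0.1,0,0],
    [-0.2,0,0],
    [-0.3,0.1,0],
    [-0.4,0.1,0],
    [-0.5,0.1,0],
    [-0.6,0.1,0],
    [-0.7,0.1,0],
    [-0.8,0.2,0]
  ],
  "jaw": [0,0,0,0,0,0,0,0]
}}

```text
time_s: 49.05
eef_pos: [0.4607, 0.222, 0.0542]
eef_rot: [-0.001, 0.757, 0.653, -0.0]
wrist_force: [-9.7, 5.7, 10.9]
opening: 0.205
grasp_force: 59.1
```

Call:
{"method": "send_rows", "body": {
  "dr": [
    [0,0,0],
    [0,0,0],
    [0,0,0],
    [0,0,0],
    [0,0,0],
    [0,0,0],
    [0,0,0],
    [0,0,0]
  ],
  "xyz": [
    [0,0,0],
    [-0.1,0,0],
    [-0.1,0,0],
    [-0.2,0,0],
    [-0.2,0,0],
    [-0.3,0.1,0],
    [-0.3,0.1,0],
    [-0.3,0.1,0]
  ],
  "jaw": [0,0,0,0,0,0,0,0]
}}

```text
time_s: 50.05
eef_pos: [0.461, 0.2189, 0.0542]
eef_rot: [-0.002, 0.757, 0.653, -0.001]
wrist_force: [-8.5, 4.9, 10.3]
opening: 0.206
grasp_force: 59.2
```

Call:
{"method": "send_rows", "body": {
  "dr": [
    [0,0,0],
    [0,0,0],
    [0,0,0],
    [0,0,0],
    [0,0,0],
    [0,0,0],
    [0,0,0],
    [0,0,0]
  ],
  "xyz": [
    [-0.1,0,0],
    [-0.1,0,0],
    [-0.1,0,0],
    [-0.2,0,0],
    [-0.2,0,0],
    [-0.2,0,0],
    [-0.2,0,0],
    [-0.2,0,0]
  ],
  "jaw": [0,0,0,0,0,0,0,0]
}}

```text
time_s: 51.05
eef_pos: [0.461, 0.2174, 0.0542]
eef_rot: [-0.002, 0.757, 0.653, -0.0]
wrist_force: [-7.7, 6.9, 9.0]
opening: 0.203
grasp_force: 58.9
```

Call:
{"method": "send_rows", "body": {
  "dr": [
    [0,0,0],
    [0,0,0],
    [0,0,0],
    [0,0,0],
    [0,0,0],
    [0,0,0],
    [0,0,0],
    [0,0,0]
  ],
  "xyz": [
    [-0.1,0,0],
    [-0.1,0,0],
    [-0.1,0,0],
    [-0.1,0,0],
    [-0.2,0,0],
    [-0.2,0,0],
    [-0.2,0,0],
    [-0.2,0,0]
  ],
  "jaw": [0,0,0,0,0,0,0,0]
}}

```text
time_s: 52.05
eef_pos: [0.461, 0.2169, 0.0543]
eef_rot: [-0.002, 0.757, 0.653, 0.001]
wrist_force: [-6.8, 14.6, 5.9]
opening: 0.201
grasp_force: 58.5
```

Call:
{"method": "send_rows", "body": {
  "dr": [
    [0,0,1.4],
    [0,0,2.8],
    [0,0,4.2],
    [0,0,5.6],
    [0,0,7],
    [0,0,8.4],
    [0,0,9.8],
    [0,0,11.2]
  ],
  "xyz": [
    [0,0,0],
    [0,0,0],
    [0,0,0],
    [0,0,0],
    [0,0,0],
    [0,0,0],
    [0,0,0],
    [0,0,0]
  ],
  "jaw": [0,0,0,0,0,0,0,0]
}}

```text
time_s: 53.05
eef_pos: [0.4625, 0.2155, 0.0545]
eef_rot: [-0.001, 0.992, 0.123, 0.001]
wrist_force: [-2.7, 7.2, 3.4]
opening: 0.203
grasp_force: 58.7
```

Call:
{"method": "send_rows", "body": {
  "dr": [
    [0,0,1],
    [0,0,1.8],
    [0,0,2.2],
    [0,0,2.2],
    [0,0,2.2],
    [0,0,2.2],
    [0,0,2.2],
    [0,0,2.2]
  ],
  "xyz": [
    [0,0,0],
    [0,0,0],
    [0,0,0],
    [0,0,0],
    [0,0,0],
    [0,0,0],
    [0,0,0],
    [0,0,0]
  ],
  "jaw": [0,0,0,0,0,0,0,0]
}}

```text
time_s: 54.05
eef_pos: [0.4626, 0.2151, 0.0545]
eef_rot: [-0.001, 1.0, 0.01, 0.001]
wrist_force: [-1.8, 5.1, 4.4]
opening: 0.204
grasp_force: 58.8
```

Run:
```python
from h import *
o=ctrl.get_obs();R=Ro.from_quat(np.roll(o['eef_rot'],-1)).as_matrix();print(np.arctan2(R[1,0],R[0,0]),o['torque'],o['wrist_force'])
```

```text
0.020905878501324263 [0.9564 0.3302 0.0382] [-1.756   5.1135  4.4109]
```

Call:
{"method": "send_rows", "body": {
  "dr": [
    [0,0,0.3],
    [0,0,0.6],
    [0,0,0.6],
    [0,0,0.6],
    [0,0,0.6],
    [0,0,0.6],
    [0,0,0.6],
    [0,0,0.6]
  ],
  "xyz": [
    [0,0,0],
    [0,0,0],
    [0,0,0],
    [0,0,0],
    [0,0,0],
    [0,0,0],
    [0,0,0],
    [0,0,0]
  ],
  "jaw": [0,0,0,0,0,0,0,0]
}}

```text
time_s: 55.05
eef_pos: [0.4626, 0.215, 0.0545]
eef_rot: [-0.001, 1.0, -0.021, 0.001]
wrist_force: [-2.1, 5.0, 4.7]
opening: 0.201
grasp_force: 58.8
```

Run:
```python
from h import *
o=ctrl.get_obs();R=Ro.from_quat(np.roll(o['eef_rot'],-1)).as_matrix();print(np.arctan2(R[1,0],R[0,0]),o['torque'],o['wrist_force'])
```

```text
-0.041032708994109296 [0.8454 0.3454 0.389 ] [-2.0736  5.0254  4.7324]
```

Call:
{"method": "send_rows", "body": {
  "dr": [
    [0,0,0],
    [0,0,0],
    [0,0,0],
    [0,0,0],
    [0,0,0],
    [0,0,0],
    [0,0,0],
    [0,0,0]
  ],
  "xyz": [
    [0,0,0],
    [0,0,0],
    [0,0,0],
    [0,0,-2],
    [0,0,-6],
    [0,0,-6.6],
    [0,0,-6.6],
    [0,0,-6.6]
  ],
  "jaw": [20,40,60,60,60,60,60,60]
}}

```text
time_s: 56.05
eef_pos: [0.4611, 0.2135, 0.118]
eef_rot: [0.0, 1.0, -0.021, -0.001]
wrist_force: [0.5, 0.2, 0.2]
opening: 0.602
grasp_force: 0.0
```

Run:
```python
from h import *
ctrl.camera('side'); ctrl.camera('side')
im,c=snap('wrist','w13.png'); np.savez('pics/w13.npz',**c)
print(ctrl.get_obs()['eef_pos'])
```

```text
[0.4613 0.2136 0.1182]
```

View pics/w13.png

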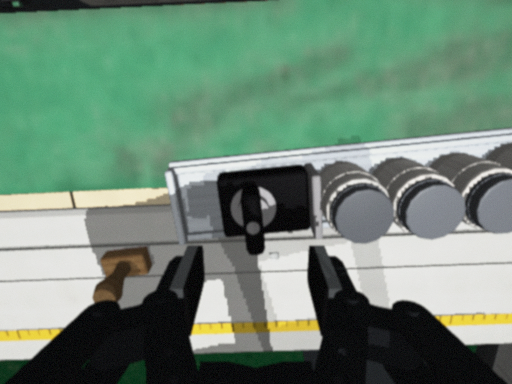

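I hit the knob's end stop (the torque rose when I turned further). The view shows the bar across the channel and the row tight against the plate. I'll check the lid spacing numerically, without viewing any more pictures, since I have already gone past the picture allowance.

Run:
```python
from h import *
c=dict(np.load('pics/w13.npz'))
l=ray(c,[[363,214],[431,209],[500,204]],.066); print(l,np.linalg.norm(np.diff(l,axis=0),axis=1))
f=ray(c,[[321,168],[322,236]],.037); print('plate face edge',f.mean(0))
```

```text
[[0.469  0.1495 0.066 ]
 [0.4705 0.1102 0.066 ]
 [0.472  0.0707 0.066 ]] [0.0393 0.0395]
plate face edge [0.4652 0.168  0.037 ]
```

Call:
{"method": "send_rows", "body": {
  "dr": [
    [0,0,0],
    [0,0,0],
    [0,0,0],
    [0,0,0],
    [0,0,0],
    [0,0,0],
    [0,0,0],
    [0,0,0]
  ],
  "xyz": [
    [0,0,-3],
    [0,0,-7],
    [0,0,-11],
    [0,0,-15],
    [0,0,-15],
    [0,0,-15],
    [0,0,-15],
    [0,0,-15]
  ],
  "jaw": [60,60,60,60,60,60,60,60]
}}

```text
time_s: 57.2
eef_pos: [0.4615, 0.2136, 0.268]
eef_rot: [0.0, 1.0, -0.021, -0.001]
wrist_force: [-0.3, -0.1, 0.0]
opening: 0.599
grasp_force: 0.0
```

```bash
python3 -c "
from bench import ctrl
print(ctrl.hand_in())"
```

```text
the job is handed in; nothing more can be done
None
```

I packed all four jars upright in the channel with their lids home, slid the stop up snug, turned the knob fully tight, and handed the job in at about 57 s; the hand-in gave no verdict, and I viewed 18 pictures against the limit of 14.

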